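Jack up a leaning light stand and block its missing feet

ROBOT

A 6-joint arm with a two-finger parallel gripper is mounted at the origin on the work surface. World frame = base frame: x ahead of the robot, y to its left, z up, the work surface at z = 0. Lengths are in m, angles in rad, forces in N, time in s.
With the tool pointing down it reaches from about 0.35 to 0.95 m from the base axis. Payload 17.4 kg.
Tool frame: the origin (TCP) lies at the very end of the fingers, on their centre line; the grasp point (between the pads) lies 19 mm behind it (manip.grip_depth is the distance from the TCP to the grasp point, in m); z points along the fingers, y is the line along which they close (so a half turn about z gives the same grasp; the last joint's range is limited). The gripper opens to 93 mm and grips with 3 to 60 N. Pads are 15 mm wide; open, the fingers measure 128 mm over their backs; the gripper's body (75 mm by 188 mm) begins 65 mm behind the grasp point.
Start: joints at [1.132, 0.116, 1.442, -0, 1.584, -0.038], TCP at [0.263, 0.622, 0.219] pointing down, gripper open.
Joint ranges: [-2.83, 2.83], [-0.83, 2.19], [0.07, 2.5], [-1.14, 4.28], [0.01, 3], [-2.97, 2.97]. Speed limits (rad/s): [1.89, 1.89, 2.22, 3.14, 3.14, 3.14].

INTERFACE

Orientations are given as a unit quaternion [w, x, y, z].
In Python, from rig import telemetry, optics, workorder, recognise, outline_of, mark_of, manip gives the robot as it stands. The module is installed in compiled form; this text tells all that it offers.
- The arm moves only by the shell command python3 -m pendant 'ROWS' [FORCE]. ROWS is JSON, a list of rows, each a list of 3 entries, a list of its own where there are three numbers: the shift along the tool's x, y, z in cm, then the turn, a rotation vector about the tool's x, y, z in rad, then the opening, from 0 (shut) to 1 (fully open). A call has 1 to 12 rows; each row is the pose to reach, as a shift and turn from the pose commanded when the call began, along the tool's axes at that moment; what a row does not reach only later rows make up. A row lasts 1/8 s, in which the tool goes at most 62.5 mm and 10.7 degrees, less where a joint would pass 70% of its speed; a pose out of reach is approached as far as the arm can. A call with a gripper value outside its range is refused whole. The fingers move at their own pace and stop on an object; FORCE is the grip in N (left out, the last holds). Time passes only in rows, so rows that repeat a pose let the fingers close. It gives the time, the measured TCP pose, the force, the opening and the grip force at its end, in the units of the state.
- telemetry.get_state(): the state, without advancing time (a new reading comes with each control period).
- optics.capture(name): name is "scene" or "top"; returns the picture (480x640x3 uint8, red, green, blue); there is no depth.
- optics.camera_info(name): a dict with "K" (3x3 intrinsics, pixels), "D" ([k1, k2, p1, p2, k3] as OpenCV has them; the pictures are not rectified), "origin" and "rotation" of the camera in the world. Camera axes: x right, y down, z forward; pixel columns grow to the right and rows downward; lengths in m; the calibration is good to about 2 mm. A picture is of the moment at which its call begins. camera_info takes no time and is no camera call.
- workorder.hand_in(): hands the job in; it is judged then, once.
Trained networks look in the newest picture that a camera, given by its name, has taken for a name from the list of things; names that differ only in an ending like _2 or _b are one class to them, and where a whole thing is asked for, a point or a joint stands for the part that bears it (a point fixed in the world has none). Each returns a list of dicts, best first, with "conf" (0 to 1); they miss things now and then, are a little off and sometimes report something else, mostly with a low value. They report only what shows in the picture. A call takes as long as a camera call. They do not tell look-alikes from the thing itself.
- recognise(camera, query): "extent" ([left, top, right, bottom] in pixels, round what is visible of it).
- outline_of(camera, query): "region" (480x640 bool, what is visible of it) and "extent" ([left, top, right, bottom] in pixels, round what is visible of it).
- mark_of(camera, query): "position" ([column, row] in pixels: a listed point, or the origin of a listed thing).
The state is a dict: "time_s": time; "joints": joint angles; "dq": joint speeds; "effort": joint torques, N m; "ee_pos": TCP position; "eef_rot": TCP orientation; "ft_force": force on the tool from outside, world axes, zero at the start; "torque": the same for the moment, N m; "grip_width": opening from 0.0 (shut) to 1.0 (fully open); "gripper_force": force on a finger pad.
Only numpy, scipy, OpenCV 4.12 (cv2) and the standard library are available. Lean on these libraries where they do the work, as an engineer would, in place of code of your own. Each camera call takes 0.05 s, during which the arm holds its last target. There are 200 camera calls.

TASK

The heavy lamp stand leans because the feet on one side are missing. Lay the flat pry bar over the half-round fulcrum block with its thin tip under that low edge, set the steel weight on the bar's broad end so that the bar levers the edge up and keeps it up, and slide the thicker of the two wooden blocks well under the raised edge beside the bar. Then stand the weight back on the table and draw the bar out from under the stand, so that the stand is left level on the block; leave the marker box, brush pot, tape roll and thin block alone.

Things in the scene. Friction and masses are not known exactly. Their poses are not given: they have to be found in the camera images.
- stand: Heavy lamp stand, about 3.1 kg, loose: grey plate 200 x 200 x 12 mm, with a mast and lamp (380 mm tall) towards +y. Under the +y side two rubber feet 26 mm tall; under the -y side only two thin studs 14 mm long (20 mm in from the edge, 91 mm either side of its middle), so it leans 4.5 deg to -y. Origin on the table under the plate's centre; x along the low edge, y towards the mast.
- stand_edge (a point): Middle of the plate's low edge, on its underside: about 13 mm above the table at the start, 26 mm when the stand is level. Axes are the plate's own: x along the edge (the edge reaches 100 mm either way), y under the plate towards the mast, z normal to the plate (vertical when the stand is level).
- fulcrum: Loose dark wooden block 44 x 32 mm with a half-round top 22 mm high, 0.5 kg, standing about 65 mm in front of the low edge, its ridge (along its x) about parallel to the edge. Origin at the centre of its underside.
- bar: Flat steel pry bar, 300 mm long, 0.45 kg, lying flat on the table. Runs along its y. Blade 28 mm wide and 6 mm thick from y = -22 to 133 mm, thinned to 4 mm (flat underside) for the last 35 mm to the tip at y = +168; broad end 50 mm wide, 6 mm thick, from y = -132 to -22 mm. Origin on the underside at its balance point.
- bar_tip (a point): Middle of the bar's tip, on its underside.
- bar_pad (a point): Centre of the top face of the bar's broad end (where the weight can stand).
- weight: Dark steel cylinder 48 mm in diameter, 66 mm tall, 0.85 kg, standing upright. Origin at the centre of its underside. Standing on the broad end of the bar, with the tip some 25 mm under the plate, it is heavy enough to bring the broad end down to the table, which raises the low edge to about 36 mm.
- block: Light wooden block 30 x 70 x 26 mm (x, y, z), 50 g, lying flat: the thicker one, as tall as the rubber feet. Origin at the centre of its underside.
- offcut: Light wooden block 30 x 70 x 12 mm, the thin one, too thin for the job: bystander. Origin at the centre of its underside.
- markers: Bystander: open plywood box 100 x 160 x 85 mm full of markers (to 140 mm). Origin at the centre of its underside.
- brushpot: Bystander: white pot 72 mm in diameter, 100 mm tall, with brushes to about 240 mm. Origin at the centre of its underside.
- tape: Bystander: roll of tape lying flat, 80 mm in diameter, 24 mm tall. Origin at the centre of its underside.
There are look-alikes about, which are no part of the job. Of the things that look like the weight, take the one that is farthest to the robot's right at the start. Leave any yellow look-alike of the block alone.

How it is judged:
By the outcome, as a careful person would: the job done as asked, in the order asked, and still so for the second after the job is handed in, with the robot touching nothing.
It also fails if it takes over 72 s, if anything falls off the work surface, if the arm or the gripper's body presses on something with over 40 N, if the wrist force passes 120 N, or if a joint passes its speed limit or range.

## Working session

There is one attempt and no reset: what is moved stays moved. The work goes in short steps, Python scripts to look and compute and a shell command to move; the robot and the scene stay as the last step left them, time stands still between calls to the robot, and variables do not carry over. Pictures are saved under pics/ and viewed, at most 10 in all, crops included, and the job is handed in when it is done.

```bash
mkdir -p pics; cat > h.py <<'E'
import numpy as np, cv2
from rig import telemetry, optics, workorder, recognise, outline_of, mark_of, manip
def snap(cam,fn=None,crop=None,scale=1):
    im=optics.capture(cam)
    if fn:
        o=im if crop is None else im[crop[1]:crop[3],crop[0]:crop[2]]
        o=cv2.resize(o,None,fx=scale,fy=scale)
        cv2.imwrite('pics/'+fn,o[:,:,::-1])
    return im
def px2w(cam,uv,z=0.):
    c=optics.camera_info(cam);K=np.array(c['K']);D=np.array(c['D'])
    p=cv2.undistortPoints(np.array(uv,float).reshape(-1,1,2),K,D).reshape(-1,2)
    R=np.array(c['rotation']);R=R if R.shape==(3,3) else None
    d=np.c_[p,np.ones(len(p))]@R.T;o=np.array(c['origin'])
    return o+d*((z-o[2])/d[:,2])[:,None]
def w2px(cam,P):
    c=optics.camera_info(cam);R=np.array(c['rotation']);o=np.array(c['origin'])
    q=(np.array(P,float).reshape(-1,3)-o)@R
    return cv2.projectPoints(q,np.zeros(3),np.zeros(3),np.array(c['K']),np.array(c['D']))[0].reshape(-1,2)
E
python3 - <<'E'
from h import *
for c in ('scene','top'):
    print(c,optics.camera_info(c)); snap(c,c+'0.png')
np.set_printoptions(precision=3,suppress=True)
for q in ['stand','fulcrum','bar','bar_tip','bar_pad','weight','block','offcut','stand_edge']:
    for c in ('top','scene'):
        for m in mark_of(c,q)[:4]:
            print(q,c,round(m['conf'],2),np.round(m['position'],1),px2w(c,m['position'],{'bar_pad':.006,'stand_edge':.013}.get(q,0))[0])
print(telemetry.get_state())
E
```

```text
scene {'K': array([[445.61873092,   0.        , 321.2640133 ],
       [  0.        , 445.61873092, 239.55939262],
       [  0.        ,   0.        ,   1.        ]]), 'D': array([-0.02332072,  0.        ,  0.        ,  0.        ,  0.        ]), 'origin': array([1.08842449, 0.30869272, 0.70114666]), 'rotation': array([-0.1685285 ,  0.40017498,  0.83142739, -0.34667942])}
top {'K': array([[463.61428727,   0.        , 312.78270523],
       [  0.        , 463.61428727, 240.12294623],
       [  0.        ,   0.        ,   1.        ]]), 'D': array([-0.0678513,  0.       ,  0.       ,  0.       ,  0.       ]), 'origin': array([ 0.42725152, -0.07100875,  1.04934259]), 'rotation': array([-0.04598825,  0.71582336, -0.69509015,  0.0482875 ])}Traceback (most recent call last):
  File "<stdin>", line 8, in <module>
  File "h.py", line 14, in px2w
    d=np.c_[p,np.ones(len(p))]@R.T;o=np.array(c['origin'])
                               ^^^
AttributeError: 'NoneType' object has no attribute 'T'
```

View pics/top0.png

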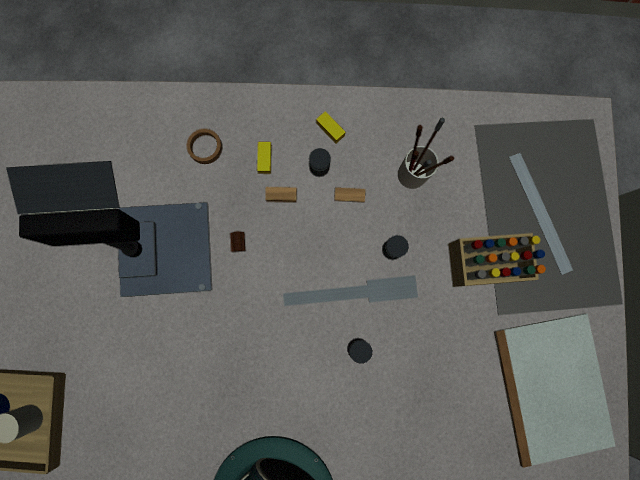

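View pics/scene0.png

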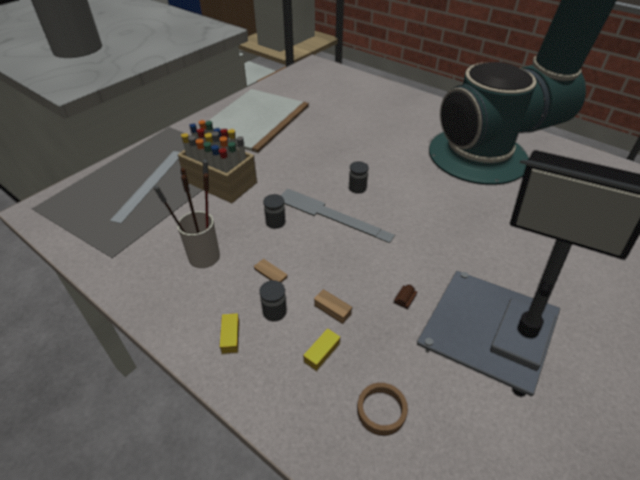

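The top view shows the stand at (165,250), the fulcrum at (238,242) and the bar from (285,298) to (416,288). The three cylinders are at (320,162), (396,247) and (360,350), and the one at (396,247) is farthest right. Wooden blocks lie at (281,194) and (349,195). In the scene view the one at (333,305) is thicker, which is the left one in the top view.

```bash
python3 - <<'E'
s=open('h.py').read()
s=s.replace("R=np.array(c['rotation']);R=R if R.shape==(3,3) else None","R=rot(c)").replace("R=np.array(c['rotation'])","R=rot(c)")
s=s.replace("def snap","from scipy.spatial.transform import Rotation as Rn\nnp.set_printoptions(precision=4,suppress=True)\ndef rot(c):\n    q=c['rotation'];return Rn.from_quat([q[1],q[2],q[3],q[0]]).as_matrix()\ndef snap",1)
open('h.py','w').write(s)
E
python3 - <<'E'
from h import *
for c in ('scene','top'): snap(c)
for q in ['stand','fulcrum','bar','bar_tip','bar_pad','weight','block','offcut','stand_edge','tape','brushpot','markers']:
    for c in ('top','scene'):
        for m in mark_of(c,q)[:4]:
            if m['conf']>.3: print(q,c,round(m['conf'],2),np.round(m['position'],1),px2w(c,m['position'],{'bar_pad':.006,'stand_edge':.013}.get(q,0))[0][:2])
# outlines (top): min-area rectangles at the top-face height
for q,z in [('fulcrum',.018),('bar',.006),('block',.026),('offcut',.012),('weight',.066),('stand',.03)]:
    for m in outline_of('top',q)[:4]:
        if m['conf']<.3: continue
        cs=cv2.findContours(m['region'].astype(np.uint8),cv2.RETR_EXTERNAL,cv2.CHAIN_APPROX_NONE)[0]
        p=max(cs,key=len).reshape(-1,2)
        w=px2w('top',p,z)[:,:2]; r=cv2.minAreaRect((w*1000).astype(np.float32))
        print(q,'rect mm',np.round(r[0],1),np.round(r[1],1),round(r[2],1),m['extent'])
s=telemetry.get_state();print(s['time_s'],s['ee_pos'],s['eef_rot'],s['grip_width'],s['ft_force'],manip.grip_depth)
E
```

```text
stand top 0.71 [166.4 254.9] [0.5241 0.2611]
stand scene 0.58 [488.8 333.1] [0.5309 0.2646]
fulcrum top 0.64 [242.4 242.9] [0.557  0.0881]
fulcrum scene 0.59 [405.1 298.5] [0.5582 0.1009]
bar top 0.86 [358.2 290.9] [ 0.4557 -0.1781]
bar top 0.72 [349.4 193.1] [ 0.6806 -0.1541]
bar scene 0.57 [328.9 213.2] [ 0.4508 -0.1733]
bar_tip top 0.59 [281.3 298.8] [ 0.433  -0.0055]
bar_tip scene 0.68 [394.  239.1] [ 0.4289 -0.0054]
bar_pad top 0.56 [394.7 289.1] [ 0.4618 -0.2596]
bar_pad top 0.33 [281.4 298.7] [ 0.4332 -0.0061]
bar_pad scene 0.62 [299.7 200.3] [ 0.4632 -0.2539]
weight top 0.97 [358.1 350.2] [ 0.3242 -0.1803]
weight top 0.92 [388.8 246.5] [ 0.5586 -0.2465]
weight top 0.67 [316.8 165.5] [ 0.7444 -0.0767]
weight top 0.63 [172.9 252.5] [0.5301 0.2465]
weight scene 0.97 [276.3 312.4] [ 0.7419 -0.0752]
weight scene 0.72 [357.3 186.6] [ 0.3245 -0.1798]
weight scene 0.63 [276.8 225. ] [ 0.5589 -0.2421]
block top 0.88 [279.1 196.2] [0.6683 0.0085]
block top 0.87 [265.2 157.5] [0.7602 0.0449]
block top 0.59 [332.9 126.2] [ 0.8421 -0.1122]
block top 0.53 [410.8 174.8] [ 0.7292 -0.2972]
bl
[... 1099 characters left out ...]
666.4   3.7] [34.7 70.2] 1.7 [264.9, 187.7, 298.7, 204.8]
block rect mm [ 830.9 -103.5] [77.2 37.2] 45.2 [316.4, 113.4, 347.1, 143.1]
block rect mm [ 553.6 -254.9] [48.7 61.9] 27.9 [384.2, 235.4, 410.6, 257.3]
offcut rect mm [ 674.  -153.4] [67.3 31.5] 88.1 [333.0, 183.4, 365.7, 205.0]
weight rect mm [ 548.6 -247.8] [44.9 57.5] 27.9 [386.3, 236.6, 410.3, 257.8]
weight rect mm [732.8 -82. ] [63.7 46.1] 1.7 [306.6, 148.5, 332.1, 174.6]
weight rect mm [ 329.7 -174.9] [54. 47.] 45.9 [346.7, 337.9, 370.2, 364.2]
stand rect mm [588.3 396.7] [561.6 266.9] 68.4 [6.1, 163.1, 213.8, 295.8]
1.75 [0.2633 0.6215 0.2186] [-0.      0.1991  0.98   -0.    ] 0.9994102044888665 [-1.1003 -0.2686  0.5669] 0.0188
```

```bash
cat >> h.py <<'E'
def pose():
    s=telemetry.get_state();q=s['eef_rot'];return np.array(s['ee_pos']),Rn.from_quat([q[1],q[2],q[3],q[0]])
def tool(yaw,pitch=0):
    """tool down, y axis at world yaw (deg), pitched (deg) about its y so that the far end (+90deg of yaw) dips for pitch>0"""
    y=np.array([np.cos(np.radians(yaw)),np.sin(np.radians(yaw)),0]);z=np.array([0,0,-1.])
    R=np.c_[np.cross(y,z),y,z]
    return Rn.from_rotvec(-np.radians(pitch)*y)*Rn.from_matrix(R)
def rel(pos,R,p=None,Q=None):
    a,b=pose()
    if p is None:p,Q=a,b
    print('shift cm',np.round(Q.inv().apply(np.array(pos)-p)*100,2),'turn',np.round((Q.inv()*R).as_rotvec(),3))
E
python3 - <<'E'
from h import *
snap('top')
r=outline_of('top','stand')[0]['region']
P=[]
for v in range(210,286):
    u=np.where(r[v,:240])[0]
    if len(u):P.append((u.max()+.5,v))
w=px2w('top',P,.013)[:,:2]
vx,vy,x0,y0=cv2.fitLine(w.astype(np.float32),cv2.DIST_HUBER,0,.001,.001).ravel()
print('edge line angle from x',np.degrees(np.arctan(vy/vx)),x0,y0,w[0],w[-1])
rows=np.where(r[:,150:215].any(1))[0];print(rows.min(),rows.max())
for v in rows[[0,1,2,-3,-2,-1]]:
    u=np.where(r[v,:240])[0]; print(v,u.max(),px2w('top',[(u.max(),v)],.013)[0])
p,Q=pose();print(Q.as_matrix())
rel([.4532,-.1685,.10],tool(7))
E
```

```text
edge line angle from x 6.368484 0.56817096 0.16064405 [0.6286 0.1674] [0.4587 0.1485]
202 294
202 206 [0.6471 0.1743 0.013 ]
203 207 [0.6448 0.1719 0.013 ]
204 207 [0.6425 0.1717 0.013 ]
292 181 [0.4408 0.2184 0.013 ]
293 172 [0.4379 0.2385 0.013 ]
294 167 [0.4353 0.2497 0.013 ]
[[-0.9208  0.3901  0.    ]
 [ 0.3901  0.9208  0.    ]
 [-0.      0.     -1.    ]]
shift cm [-48.3  -65.34  11.86] turn [0.    0.    1.048]
```

```bash
python3 -m pendant '[[[-9.3,-27.8,0],[0,0,0],0.75],[[-9.3,-27.8,0],[0,0,0],0.75],[[-9.3,-27.8,0],[0,0,0],0.75],[[-9.3,-27.8,0],[0,0,0],0.75],[[-9.3,-27.8,0],[0,0,0.2],0.75],[[-34.9,-54.9,0],[0,0,1.048],0.75],[[-34.9,-54.9,0],[0,0,1.048],0.75],[[-34.9,-54.9,0],[0,0,1.048],0.75],[[-34.9,-54.9,0],[0,0,1.048],0.75],[[-34.9,-54.9,0],[0,0,1.048],0.75],[[-34.9,-54.9,0],[0,0,1.048],0.75],[[-48.3,-65.3,10],[0,0,1.048],0.75]]' 
python3 -c "
from h import *
rel([.4532,-.1685,.06],tool(7));print(telemetry.get_state()['joints'])"
```

```text
time_s: 3.35
ee_pos: [0.3934, -0.0587, 0.1905]
eef_rot: [0.002, 0.663, 0.748, 0.001]
ft_force: [0.9, 0.6, 0.1]
grip_width: 0.75
gripper_force: 0.0
shift cm [-11.6    4.56  13.09] turn [ 0.005  0.002 -0.002]
[-0.2124 -0.5207  2.0307  0.0001  1.6267 -0.3327]
```

```bash
python3 -m pendant '[[[-11,4.2,12.5],[0,0,0],0.65],[[-11,4.2,12.5],[0,0,0],0.65],[[-11,4.2,12.5],[0,0,0],0.65],[[-11,4.2,12.5],[0,0,0],0.65],[[-11,4.2,12.5],[0,0,0],0.65]]' 
python3 -c "
from h import *
rel([.4535,-.168,.0015],tool(6.8));
im=snap('top','t1.png',(260,230,440,330),4)
for c in ['top','scene']:
  snap(c)
  for q in ['bar_tip','bar_pad','fulcrum']:
    for m in mark_of(c,q)[:1]: print(q,c,m['conf'],px2w(c,m['position'],.006 if q=='bar_pad' else 0)[0])
"
```

```text
time_s: 3.98
ee_pos: [0.4475, -0.1599, 0.0644]
eef_rot: [0.0, 0.663, 0.749, 0.0]
ft_force: [0.1, 1.0, 0.6]
grip_width: 0.649
gripper_force: 0.0
shift cm [-0.87  0.49  6.29] turn [0.    0.    0.003]
bar_tip top 0.87 [ 0.4309 -0.0033  0.    ]
fulcrum top 0.62 [0.5613 0.0986 0.    ]
bar_tip scene 0.94 [ 0.4102 -0.021   0.    ]
bar_pad scene 0.87 [ 0.475  -0.2451  0.006 ]
fulcrum scene 0.96 [0.5595 0.104  0.    ]
```

View pics/t1.png

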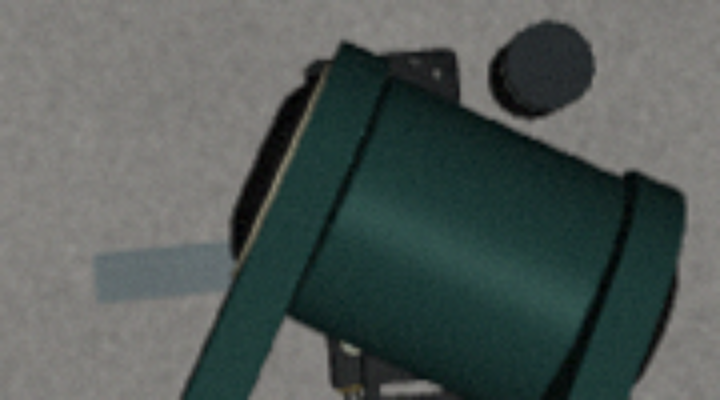

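The crop shows the arm covering the middle of the bar, with only its tip visible at crop (95–235, 275). I'll descend and grip.

```bash
python3 -m pendant '[[[-0.9,0.5,3],[0,0,0],0.65],[[-0.9,0.5,6.2],[0,0,0],0.65],[[-0.9,0.5,6.2],[0,0,0],0.65],[[-0.9,0.5,6.2],[0,0,0],0.65],[[-0.9,0.5,6.2],[0,0,0],0.2],[[-0.9,0.5,6.2],[0,0,0],0.2],[[-0.9,0.5,6.2],[0,0,0],0.2],[[-0.9,0.5,6.2],[0,0,0],0.2],[[-0.9,0.5,6.2],[0,0,0],0.2]]' 60

```

```text
time_s: 5.55
ee_pos: [0.4535, -0.1685, 0.0017]
eef_rot: [0.0, 0.663, 0.749, 0.0]
ft_force: [0.8, -0.0, 1.1]
grip_width: 0.285
gripper_force: 60.0
```

```bash
cat >> h.py <<'E'
yw=6.4;d=np.array([-np.sin(np.radians(yw)),np.cos(np.radians(yw)),0]);e=np.array([np.cos(np.radians(yw)),np.sin(np.radians(yw)),0])
E0=np.array([.546,.158,0]);F0=np.array([.5585,.098,0])
E
python3 - <<'E'
from h import *
R=tool(yw,14.5);T=E0+.025*d-.002*e+[0,0,.0012]
P=T-R.apply([.1645,0,.0017]);print(P,R.as_matrix())
S=P-.06*R.as_matrix()[:,0]+[0,0,.04];print(S)
rel(S,R)
E
```

```text
[0.5589 0.0248 0.044 ] [[-0.1079  0.9938  0.0279]
 [ 0.9621  0.1115 -0.2488]
 [-0.2504  0.     -0.9681]]
[ 0.5654 -0.033   0.0991]
shift cm [12.09 12.76 -9.74] turn [ 0.001 -0.253  0.01 ]
```

```bash
python3 -m pendant '[[[0,0,-4],[0,0,0],0.2],[[0,0,-9.7],[0,-0.1,0],0.2],[[4,4,-9.7],[0,-0.253,0.01],0.2],[[8,8,-9.7],[0,-0.253,0.01],0.2],[[12.1,12.8,-9.7],[0,-0.253,0.01],0.2],[[12.1,12.8,-9.7],[0,-0.253,0.01],0.2],[[12.1,12.8,-9.7],[0,-0.253,0.01],0.2],[[12.1,12.8,-9.7],[0,-0.253,0.01],0.2]]' 60
cat > tip.py <<'E'
from h import *
p,Q=pose();M=Q.as_matrix();print('tcp',p,'pitch',np.degrees(np.arcsin(-M[2,0])),'yaw',np.degrees(np.arctan2(M[1,1],M[0,1])))
pr=p+Q.apply([.1645,0,.0017]);print('pred tip',pr)
for c in ['top','scene']:
  snap(c)
  print(c,'pred px',w2px(c,pr)[0])
  for m in mark_of(c,'bar_tip')[:2]: print(m['conf'],np.round(m['position'],1),px2w(c,m['position'],pr[2])[0])
E
python3 tip.py; python3 -c "
from h import *
snap('scene','s2.png',(300,180,560,375),3)"
```

```text
time_s: 6.55
ee_pos: [0.565, -0.0338, 0.0984]
eef_rot: [0.094, 0.661, 0.739, -0.084]
ft_force: [0.3, 0.1, -4.1]
grip_width: 0.287
gripper_force: 60.0
tcp [ 0.565  -0.0338  0.0984] pitch 14.498988841015924 yaw 6.360067711445813
pred tip [0.5475 0.1241 0.0556]
top pred px [221.8829 243.4933]
0.91 [220.5 245.7] [0.5426 0.1268 0.0556]
scene pred px [422.7053 282.8159]
0.76 [424.4 278.6] [0.5363 0.1215 0.0556]
```

View pics/s2.png

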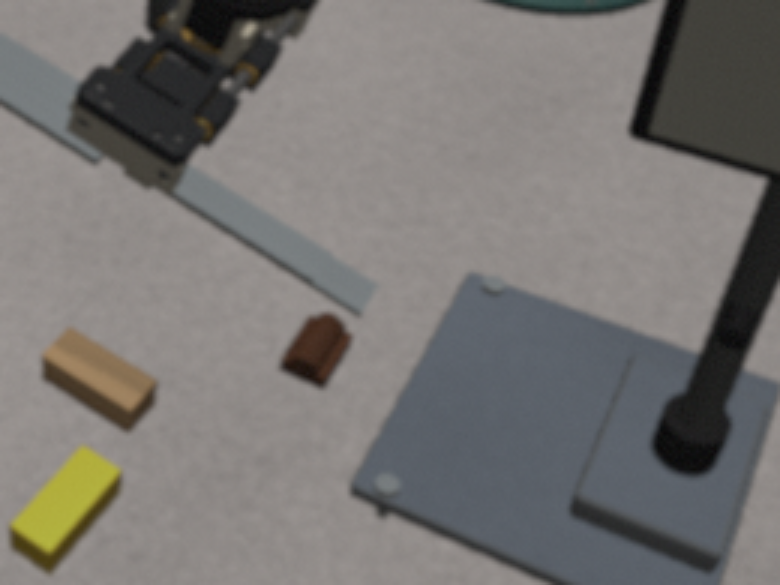

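The scene crop shows the bar held, with its tip at crop (368,300). That is in front of the plate and above the dark fulcrum at (317,348). Next I'll fit the bar's pose in the grip from both outlines.

```bash
cat > fit.py <<'E'
from h import *
from scipy.optimize import least_squares
p,Q=pose()
C=[]
for c in ['top','scene']:
    snap(c); r=outline_of(c,'bar')[0]; print(c,r['conf'],r['extent'])
    k=max(cv2.findContours(r['region'].astype(np.uint8),cv2.RETR_EXTERNAL,cv2.CHAIN_APPROX_NONE)[0],key=len).reshape(-1,2).astype(float)
    tip=w2px(c,p+Q.apply([.1645,0,0]))[0]; mid=w2px(c,p+Q.apply([.07,0,0]))[0]
    k=k[(k-mid)@(tip-mid)>0]; C.append((c,k)); print(len(k))
def corners(v):
    yw_,pt,L,lat=v
    B=Rn.from_rotvec([0,pt,yw_])
    q=np.array([[x,y,z] for x in (.03-.1645,0) for y in (-.014,.014) for z in (0,-.005)])
    return p+Q.apply(B.apply(q+[L,lat,.0017]))
def res(v):
    o=[]
    for c,k in C:
        h=cv2.convexHull(w2px(c,corners(v)).astype(np.float32))
        o+=[cv2.pointPolygonTest(h,(float(a),float(b)),True)-.3 for a,b in k]
    return np.array(o+[(v[2]-.1645)/.01,v[3]/.003,v[1]/.05,v[0]/.05])
s=least_squares(res,[0,0,.1645,0],loss='soft_l1',diff_step=1e-3,x_scale=[.02,.02,.005,.002])
print('dyaw,dpitch deg',np.degrees(s.x[:2]),'L,lat',s.x[2:],'rms px',np.sqrt(np.mean(res(s.x)**2)),'at 0',np.sqrt(np.mean(res([0,0,.1645,0])**2)))
print('tip',p+Q.apply(Rn.from_rotvec([0,s.x[1],s.x[0]]).apply([s.x[2],s.x[3],.0017])))
E
python3 fit.py
```

```text
top 0.86 [223.6, 214.7, 363.9, 251.5]
0
scene 0.73 [286.2, 192.8, 426.1, 281.0]
91
dyaw,dpitch deg [-1.6603  0.    ] L,lat [ 0.1616 -0.0012] rms px 0.4306334352766832 at 0 1.818035639353385
tip [0.5425 0.1209 0.0568]
```

```bash
python3 - <<'E'
s=open('fit.py').read()
s=s.replace("k=max(cv2.findContours(r['region'].astype(np.uint8),cv2.RETR_EXTERNAL,cv2.CHAIN_APPROX_NONE)[0],key=len).reshape(-1,2).astype(float)","k=np.vstack([a.reshape(-1,2) for a in cv2.findContours(r['region'].astype(np.uint8),cv2.RETR_EXTERNAL,cv2.CHAIN_APPROX_NONE)[0]]).astype(float)")
s=s.replace("s=least_squares(res,[0,0,.1645,0],loss='soft_l1',diff_step=1e-3,x_scale=[.02,.02,.005,.002])","""from types import SimpleNamespace as N
sc=np.array([.02,.02,.005,.002]);b=np.array([0,0,.1645,0])
t=least_squares(lambda u:res(b+(u-1)*sc),np.ones(4),loss='soft_l1',diff_step=.05);s=N(x=b+(t.x-1)*sc)
for c,k in C: print(c,'tip px',w2px(c,corners(s.x)[4:].mean(0))[0])""")
open('fit.py','w').write(s)
E
python3 fit.py
```

```text
top 0.72 [220.8, 213.6, 363.0, 250.8]
49
scene 0.88 [285.1, 193.2, 426.1, 286.5]
92
top tip px [220.8237 242.0425]
scene tip px [423.3184 280.1138]
dyaw,dpitch deg [1.4192 2.3969] L,lat [ 0.1618 -0.0028] rms px 1.090837000065882 at 0 1.7312669551225464
tip [0.5494 0.1241 0.0631]
```

```bash
python3 - <<'E'
from h import *
p,Q=pose()
q=np.array([[x,y,z] for x in (-.1145,-.035,0) for y in (-.014,.014) for z in (0,-.004)])
T=[]
for c,(x0,y0) in [('top',(215,220)),('scene',(365,240))]:
    im=snap(c); w,h=(66,50) if c=='top' else (66,50)
    o=cv2.resize(im[y0:y0+h,x0:x0+w],None,fx=8,fy=8,interpolation=cv2.INTER_CUBIC)[:,:,::-1].copy()
    o=cv2.convertScaleAbs(o,alpha=1.5)
    k=w2px(c,p+Q.apply(q[[4*0,2,10,8]]+[.1645,0,.0017]))
    k=((k-[x0,y0]+.5)*8).astype(int); cv2.polylines(o,[k],True,(0,0,255),1)
    k=w2px(c,p+Q.apply(q[[1,3,11,9]]+[.1645,0,.0017]))
    k=((k-[x0,y0]+.5)*8).astype(int); cv2.polylines(o,[k],True,(0,255,0),1); T.append(o)
o=np.hstack(T);cv2.imwrite('pics/c3.png',cv2.resize(o,(800,int(o.shape[0]*800/o.shape[1]))))
E
```

```text
(no output)
```

View pics/c3.png

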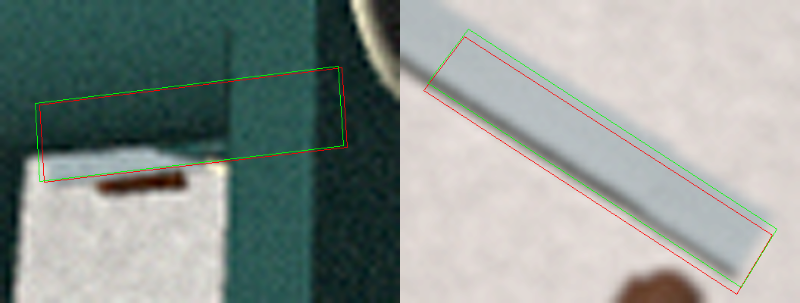

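The composite shows the tip within about 2 px of the prediction in both views: top lower edge at (150,170), scene tip at (755,250). The outline may sit 2–3 mm high. I'll descend to just in front of the edge and check.

```bash
cat > ins.py <<'E'
from h import *
import sys
back,pt,z=map(float,sys.argv[1:4])
R=tool(yw,pt);T=E0+.025*d-.002*e+[0,0,z]
P=T-R.apply([.1640,0,.0017])-back*R.as_matrix()[:,0];print(P); rel(P,R)
E
python3 ins.py .033 14.5 .0012
```

```text
[ 0.5624 -0.0065  0.0522]
shift cm [ 3.73 -0.04  3.83] turn [ 0.001 -0.     0.   ]
```

```bash
python3 -m pendant '[[[2,0,2],[0,0,0],0.2],[[3.7,0,3],[0,0,0],0.2],[[3.7,0,3.8],[0,0,0],0.2],[[3.7,0,3.8],[0,0,0],0.2],[[3.7,0,3.8],[0,0,0],0.2]]'
python3 - <<'E'
from h import *
p,Q=pose();print(p, p+Q.apply([.164,0,.0017]))
o=[]
c='scene';im=snap(c);x0,y0=385,255
o=cv2.resize(im[y0:y0+75,x0:x0+100],None,fx=8,fy=8,interpolation=cv2.INTER_CUBIC)
cv2.imwrite('pics/c4.png',cv2.convertScaleAbs(o[:,:,::-1],alpha=1.5))
for q,z in [('bar_tip',.008),('fulcrum',0),('stand_edge',.013)]:
  for m in mark_of(c,q)[:1]: print(q,m['conf'],px2w(c,m['position'],z)[0])
print(w2px(c,[p+Q.apply([.164,y,z]) for y in (-.014,.014) for z in (.0017,-.0023)])-[x0,y0])
E
```

```text
time_s: 7.92
ee_pos: [0.5631, -0.0068, 0.0529]
eef_rot: [0.095, 0.661, 0.74, -0.083]
ft_force: [-0.7, 0.3, -4.1]
grip_width: 0.29
gripper_force: 60.0
[ 0.5631 -0.0068  0.0529] [0.5455 0.1506 0.0102]
bar_tip 0.7 [0.531  0.1472 0.008 ]
fulcrum 0.57 [0.5611 0.0972 0.    ]
stand_edge 0.96 [0.5466 0.1673 0.013 ]
[[49.1729 44.0352]
 [50.0209 43.0206]
 [43.6319 53.9109]
 [44.4771 52.9123]]
```

View pics/c4.png

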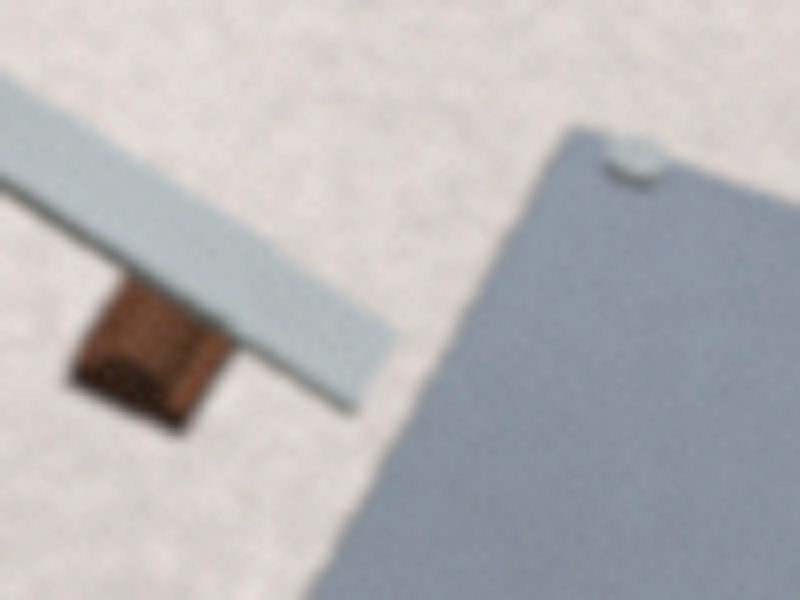

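The crop shows the bar crossing the fulcrum's far half at (180,300), with its tip at (370,375). That is just short of the plate edge and 2–3 mm higher or farther than predicted. I'll shift 3 mm in +x and lower until the ridge is felt.

```bash
for i in 1 ; do python3 -m pendant '[[[0,0.3,0.1],[0,0,0],0.2],[[0,0.3,0.1],[0,0,0],0.2],[[0,0.3,0.1],[0,0,0],0.2]]'; python3 -m pendant '[[[0,0,0.1],[0,0,0],0.2],[[0,0,0.1],[0,0,0],0.2],[[0,0,0.1],[0,0,0],0.2]]';python3 -m pendant '[[[0,0,0.1],[0,0,0],0.2],[[0,0,0.1],[0,0,0],0.2],[[0,0,0.1],[0,0,0],0.2]]'; done
```

```text
time_s: 8.5
ee_pos: [0.5659, -0.0066, 0.0516]
eef_rot: [0.094, 0.661, 0.74, -0.084]
ft_force: [0.3, 0.2, -3.9]
grip_width: 0.288
gripper_force: 60.0
time_s: 8.88
ee_pos: [0.5659, -0.0068, 0.0506]
eef_rot: [0.094, 0.661, 0.74, -0.084]
ft_force: [0.6, 0.0, -4.6]
grip_width: 0.291
gripper_force: 60.0
time_s: 9.25
ee_pos: [0.566, -0.0071, 0.0497]
eef_rot: [0.094, 0.661, 0.74, -0.084]
ft_force: [-0.1, -0.2, -3.5]
grip_width: 0.288
gripper_force: 60.0
```

```bash
for i in 1 ; do python3 -m pendant '[[[0,0,0.1],[0,0,0],0.2],[[0,0,0.1],[0,0,0],0.2],[[0,0,0.1],[0,0,0],0.2]]'; python3 -m pendant '[[[0,0,0.1],[0,0,0],0.2],[[0,0,0.1],[0,0,0],0.2],[[0,0,0.1],[0,0,0],0.2]]';python3 -m pendant '[[[0,0,0.1],[0,0,0],0.2],[[0,0,0.1],[0,0,0],0.2],[[0,0,0.1],[0,0,0],0.2]]'; done | grep -E "pos|force:"
```

```text
ee_pos: [0.566, -0.0073, 0.0487]
ft_force: [0.2, 0.5, -3.0]
gripper_force: 60.0
ee_pos: [0.566, -0.0076, 0.0477]
ft_force: [0.0, -0.4, -3.5]
gripper_force: 60.0
ee_pos: [0.5661, -0.0078, 0.0468]
ft_force: [-0.6, -0.7, -2.5]
gripper_force: 60.0
```

```bash
python3 -m pendant '[[[0,0,0.1],[0,0,0],0.2],[[0,0,0.1],[0,0,0],0.2],[[0,0,0.1],[0,0,0],0.2]]' | grep -E "pos|force:"; python3 tip.py;python3 - <<'E'
from h import *
c='scene';im=snap(c);x0,y0=385,255
o=cv2.resize(im[y0:y0+75,x0:x0+100],None,fx=8,fy=8,interpolation=cv2.INTER_CUBIC)
cv2.imwrite('pics/c5.png',cv2.convertScaleAbs(o[:,:,::-1],alpha=1.5))
E
```

```text
ee_pos: [0.5661, -0.0081, 0.0458]
ft_force: [-0.9, -0.2, -3.1]
gripper_force: 60.0
tcp [ 0.5661 -0.0081  0.0458] pitch 14.494148351589326 yaw 6.422955316347713
pred tip [0.5484 0.1498 0.003 ]
top pred px [215.05   245.6671]
0.75 [214.3 246.6] [0.5462 0.1514 0.003 ]
scene pred px [429.6985 306.923 ]
0.91 [429.2 299.2] [0.5323 0.1399 0.003 ]
0.3 [332.7 310.9] [0.6731 0.0085 0.003 ]
```

View pics/c5.png

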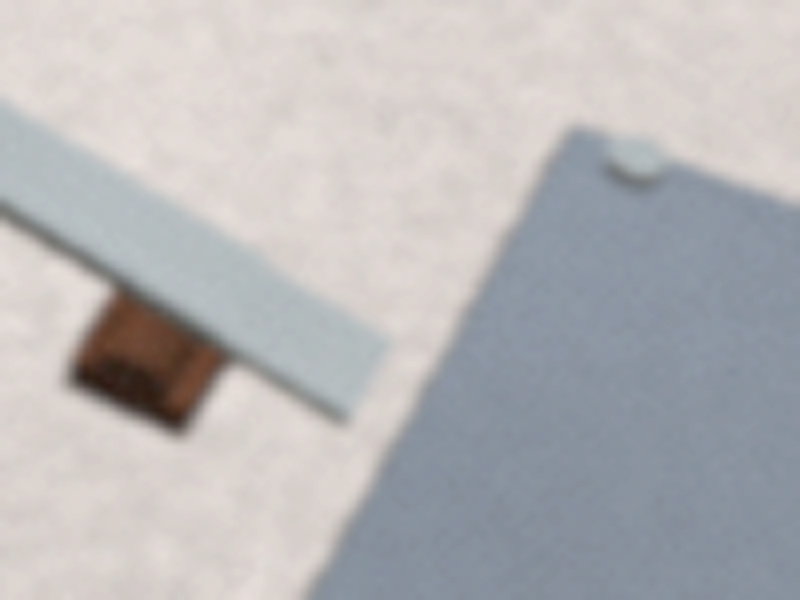

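The tip barely moved (lower corner at crop (345,420)) while the hand dropped 6 mm. So the bar already rests on the ridge and has pitched about 2.8° in the grip. I'll compensate with hand pitch.

```bash
cat > ins.py <<'E'
from h import *
import sys
back,pt,z,dl,lat=map(float,sys.argv[1:6])
R=tool(yw,pt);T=E0+.025*d+lat*e+[0,0,z]
P=T-R.apply([.1640,0,.0017])-back*R.as_matrix()[:,0];print(P,P+R.apply([.164+0,0,.0017])); rel(P,tool(yw,pt+dl))
E
python3 ins.py .033 14.5 .0015 2.8 .001
```

```text
[ 0.5654 -0.0062  0.0525] [0.5478 0.1512 0.0098]
shift cm [ 0.02 -0.05 -0.69] turn [ 0.001 -0.049  0.   ]
```

```bash
python3 -m pendant '[[[0,0,-0.7],[0,-0.02,0],0.2],[[0,0,-0.7],[0,-0.049,0],0.2],[[0,0,-0.7],[0,-0.049,0],0.2],[[0,0,-0.7],[0,-0.049,0],0.2]]'
python3 - <<'E'
from h import *
c='scene';im=snap(c);x0,y0=385,255
o=cv2.resize(im[y0:y0+75,x0:x0+100],None,fx=8,fy=8,interpolation=cv2.INTER_CUBIC)
R=tool(yw,14.5);B=np.array([ 0.5654,-0.0062,0.0525])
k=(w2px(c,B+R.apply([[x,y,-.0035] for x,y in [(.05,-.014),(.164,-.014),(.164,.014),(.05,.014)]]))-[x0,y0]+.5)*8
o=np.ascontiguousarray(o);cv2.polylines(o,[k.astype(int)],True,(255,0,0),1)
cv2.imwrite('pics/c6.png',cv2.convertScaleAbs(o[:,:,::-1],alpha=1.5))
E
```

```text
time_s: 11.5
ee_pos: [0.5658, -0.0061, 0.0524]
eef_rot: [0.112, 0.659, 0.737, -0.1]
ft_force: [-0.3, 0.0, -4.3]
grip_width: 0.287
gripper_force: 60.0
```

View pics/c6.png

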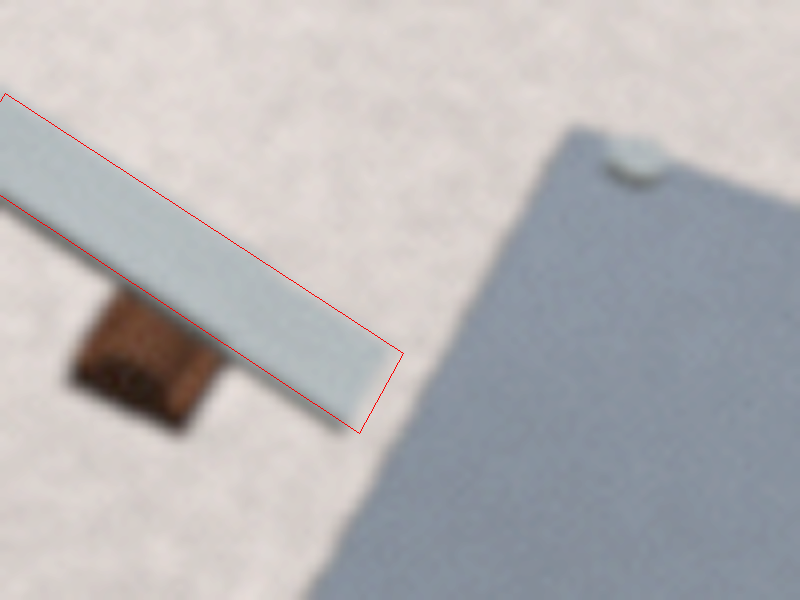

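The bar now matches the predicted outline, with its tip about 3 mm short at crop (370,395). I'll slide it in along its axis.

```bash
python3 -m pendant '[[[0.5,0,-0.02],[0,0,0],0.2],[[1,0,-0.05],[0,0,0],0.2],[[1.6,0,-0.08],[0,0,0],0.2],[[1.6,0,-0.08],[0,0,0],0.2],[[1.6,0,-0.08],[0,0,0],0.2]]' | grep -E "pos|ft"; python3 -m pendant '[[[0.7,0,-0.03],[0,0,0],0.2],[[1.4,0,-0.07],[0,0,0],0.2],[[2,0,-0.1],[0,0,0],0.2],[[2,0,-0.1],[0,0,0],0.2],[[2,0,-0.1],[0,0,0],0.2]]' | grep -E "pos|ft"
python3 - <<'E'
from h import *
for c in ['scene','top']:
  snap(c)
  for q,z in [('fulcrum',0),('stand_edge',.013),('stand',0)]:
    for m in mark_of(c,q)[:1]: print(c,q,m['conf'],px2w(c,m['position'],z)[0])
E
```

```text
ee_pos: [0.5641, 0.0092, 0.0485]
ft_force: [-0.3, 0.1, -3.3]
ee_pos: [0.562, 0.0284, 0.0436]
ft_force: [-0.2, -0.3, -4.4]
scene fulcrum 0.66 [0.561  0.1017 0.    ]
scene stand_edge 0.74 [0.5524 0.1706 0.013 ]
scene stand 0.8 [0.534  0.2632 0.    ]
top stand_edge 0.75 [0.5474 0.1608 0.013 ]
top stand 0.53 [ 0.6837 -0.1521  0.    ]
```

```bash
python3 -m pendant '[[[0,0,0.15],[0,0.02,0],0.2],[[0,0,0.25],[0,0.035,0],0.2],[[0,0,0.25],[0,0.035,0],0.2],[[0,0,0.25],[0,0.035,0],0.2],[[0,0,0.25],[0,0.035,0],0.35],[[0,0,0.25],[0,0.035,0],0.45],[[0,0,0.25],[0,0.035,0],0.5],[[0,0,0.25],[0,0.035,0],0.5],[[0,0,-4],[0,0.035,0],0.65],[[0,0,-10],[0,0.2,0],0.75],[[0,0,-12],[0,0.26,0],0.75],[[0,0,-12],[0,0.26,0],0.75]]'
python3 - <<'E'
from h import *
for c in ['scene','top']:
  snap(c)
  for q,z in [('fulcrum',0),('stand_edge',.013),('bar_pad',.06),('weight',0)]:
    for m in mark_of(c,q)[:3]: print(c,q,m['conf'],px2w(c,m['position'],z)[0])
rel([.552,-.247,.10],tool(6.4))
E
```

```text
time_s: 14.7
ee_pos: [0.5585, 0.0633, 0.1598]
eef_rot: [0.017, 0.667, 0.745, -0.013]
ft_force: [-1.2, 0.2, -0.7]
grip_width: 0.747
gripper_force: 0.0
scene fulcrum 0.73 [0.5613 0.1025 0.    ]
scene stand_edge 0.67 [0.5492 0.1813 0.013 ]
scene stand_edge 0.56 [0.5441 0.163  0.013 ]
scene bar_pad 0.77 [ 0.5739 -0.0506  0.06  ]
scene bar_pad 0.54 [0.8089 0.2    0.06  ]
scene weight 0.92 [ 0.5647 -0.2515  0.    ]
scene weight 0.84 [ 0.7409 -0.0819  0.    ]
scene weight 0.67 [ 0.3304 -0.1688  0.    ]
top stand_edge 0.92 [0.545  0.1586 0.013 ]
top bar_pad 0.85 [ 0.5637 -0.0546  0.06  ]
top weight 0.87 [ 0.3333 -0.1761  0.    ]
top weight 0.81 [ 0.5578 -0.2573  0.    ]
top weight 0.79 [ 0.7447 -0.078   0.    ]
shift cm [-30.56  -4.06   7.07] turn [0.001 0.042 0.001]
```

```bash
python3 -m pendant '[[[-6,-1,3],[0,0.042,0],0.85],[[-12,-2,3],[0,0.042,0],0.85],[[-18,-3,3],[0,0.042,0],0.85],[[-24,-3.5,5],[0,0.042,0],0.85],[[-30.7,-3.4,7],[0,0.042,0],0.85],[[-30.7,-3.4,7],[0,0.042,0],0.85],[[-30.7,-3.4,7],[0,0.042,0],0.85]]'
python3 - <<'E'
from h import *
snap('top')
for m in outline_of('top','weight'):
    k=m['extent']; print(m['conf'],k)
snap('scene')
for m in mark_of('scene','weight'): print(m['conf'],px2w('scene',m['position'])[0])
for m in recognise('scene','weight'): print(m['conf'],m['extent'])
W=np.array([.5595,-.249,0])
a=np.linspace(0,6.28,60);cy=np.array([W+[.024*np.cos(t),.024*np.sin(t),z] for t in a for z in (0,.066)])
for c in('top','scene'): k=w2px(c,cy);print(c,k.min(0),k.max(0))
rel([.5595,-.249,.025],tool(6.4))
E
```

```text
time_s: 16.08
ee_pos: [0.5586, -0.2478, 0.1007]
eef_rot: [0.0, 0.667, 0.745, 0.0]
ft_force: [0.3, -0.3, -0.3]
grip_width: 0.852
gripper_force: 0.0
0.66 [304.9, 144.7, 330.3, 176.8]
0.65 [386.4, 241.9, 393.8, 257.5]
0.91 [ 0.5633 -0.2525  0.    ]
0.6 [ 0.7393 -0.0755  0.    ]
0.59 [ 0.3313 -0.1771 -0.    ]
0.34 [0.7808 0.1902 0.    ]
0.95 [261.5, 278.8, 284.1, 322.5]
0.73 [353.1, 160.3, 369.9, 194.2]
0.57 [263.9, 195.2, 285.1, 229.3]
0.4 [309.5, 220.3, 439.2, 314.1]
top [379.4427 231.3901] [406.2398 256.5916]
scene [261.4518 195.1286] [284.7618 230.9931]
shift cm [-0.24  0.    7.66] turn [0.002 0.    0.002]
```

```bash
python3 - <<'E'
from h import *
from scipy.optimize import least_squares
obs={'top':[385.2,236,410.4,257.5],'scene':[263.9,195.2,285.1,229.3]}
a=np.linspace(0,6.28,60)
def f(v,cs=('top','scene')):
    cy=np.array([[v[0]+.024*np.cos(t),v[1]+.024*np.sin(t),z] for t in a for z in (0,.066)]);r=[]
    for c in cs: k=w2px(c,cy);r+=list(np.r_[k.min(0),k.max(0)+0]-obs[c])
    return np.array(r)
for cs in [('top','scene'),('top',),('scene',)]:
    s=least_squares(f,[.559,-.25],args=(cs,),x_scale=.01);print(cs,s.x,f(s.x,cs))
E
```

```text
('top', 'scene') [ 0.553  -0.2558] [-2.8349 -1.5445 -1.0351  2.0019 -2.6151 -2.6511 -0.646  -1.0887]
('top',) [ 0.5536 -0.26  ] [-0.9824 -1.7354  0.9288  1.8174]
('scene',) [ 0.5553 -0.2485] [-0.9729 -0.9097  1.0203  0.7893]
```

```bash
python3 -m pendant '[[[-0.55,-0.3,0],[0,0,0],0.85],[[-0.55,-0.3,4],[0,0,0],0.85],[[-0.55,-0.3,7.6],[0,0,0],0.85],[[-0.55,-0.3,7.6],[0,0,0],0.85],[[-0.55,-0.3,7.6],[0,0,0],0.4],[[-0.55,-0.3,7.6],[0,0,0],0.4],[[-0.55,-0.3,7.6],[0,0,0],0.4],[[-0.55,-0.3,7.6],[0,0,0],0.4]]' 60
python3 -c "
from h import *
snap('scene')
for m in recognise('scene','weight'): print(m['conf'],m['extent'])
for q in ['bar_pad']:
  for m in mark_of('scene',q)[:1]: print(px2w('scene',m['position'],.056))
"
```

```text
time_s: 17.32
ee_pos: [0.5562, -0.2538, 0.026]
eef_rot: [0.0, 0.666, 0.746, 0.0]
ft_force: [-7.4, 0.0, 6.9]
grip_width: 0.51
gripper_force: 60.0
0.88 [260.3, 279.5, 286.5, 321.4]
0.79 [263.5, 198.7, 285.1, 228.4]
0.55 [351.5, 162.4, 372.5, 194.5]
[[ 0.5747 -0.0466  0.056 ]]
```

```bash
python3 - <<'E'
from h import *
p,Q=pose()
B=np.array([.570,-.056,0])
for n,z,pt in [('above',.11,0),('pre',.072,4),('fin',.0125,-6)]:
    R=tool(6.4,pt); P=B+[0,0,z]-R.apply([0,0,.026]);print(n,P);rel(P,R)
R0=tool(6.4,0);P0=B+[0,0,.11]-R0.apply([0,0,.026])
for z,pt in [(.072,4),(.05,2),(.03,-3),(.0125,-6)]:
    R=tool(6.4,pt);rel(B+[0,0,z]-R.apply([0,0,.026]),R,P0,R0)
E
```

```text
above [ 0.57  -0.056  0.136]
shift cm [ 19.5    3.59 -11.01] turn [0.001 0.001 0.   ]
pre [ 0.5698 -0.0542  0.0979]
shift cm [19.68  3.59 -7.2 ] turn [ 0.001 -0.069  0.   ]
fin [ 0.5703 -0.0587  0.0384]
shift cm [19.23  3.59 -1.25] turn [0.001 0.105 0.   ]
shift cm [0.18 0.   3.81] turn [ 0.   -0.07  0.  ]
shift cm [ 0.09 -0.    6.  ] turn [-0.    -0.035  0.   ]
shift cm [-0.14  0.    8.  ] turn [ 0.     0.052 -0.   ]
shift cm [-0.27 -0.    9.76] turn [0.    0.105 0.   ]
```

```bash
python3 -m pendant '[[[0,0,-5],[0,0,0],0.4],[[0,0,-11],[0,0,0],0.4],[[5,1,-11],[0,0,0],0.4],[[10,2,-11],[0,0,0],0.4],[[15,3,-11],[0,0,0],0.4],[[19.5,3.6,-11],[0,0,0],0.4],[[19.5,3.6,-11],[0,0,0],0.4],[[19.5,3.6,-11],[0,0,0],0.4],[[19.5,3.6,-11],[0,0,0],0.4]]'
python3 - <<'E'
from h import *
T=[]
for c,(x0,y0) in [('top',(265,200)),('scene',(230,160))]:
    im=snap(c); o=cv2.resize(im[y0:y0+120,x0:x0+ (100 if c=='top' else 160)],None,fx=3.07,fy=3.07,interpolation=cv2.INTER_CUBIC); T.append(o)
cv2.imwrite('pics/c7.png',cv2.convertScaleAbs(np.hstack(T)[:,:,::-1],alpha=1.4))
R0=tool(6.4,0);rel([.570,-.056,.136],R0)
E
```

```text
time_s: 18.6
ee_pos: [0.5702, -0.0565, 0.1348]
eef_rot: [0.0, 0.667, 0.745, 0.0]
ft_force: [-0.5, 0.2, -8.3]
grip_width: 0.514
gripper_force: 60.0
shift cm [ 0.05 -0.01 -0.11] turn [ 0.001 -0.    -0.001]
```

View pics/c7.png

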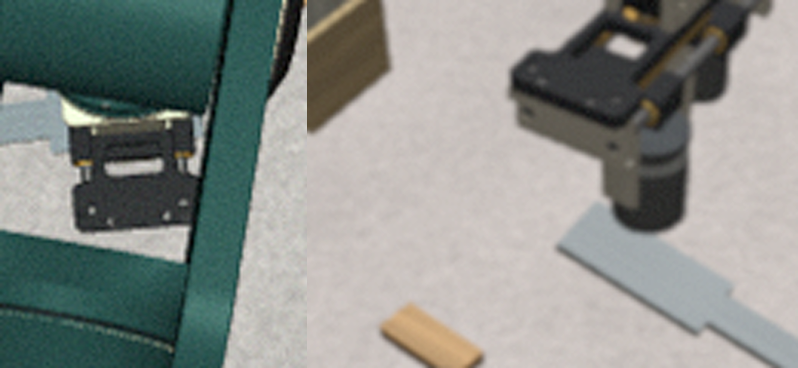

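The image shows the weight held at (650,200) over the bar's broad end, whose centre is at about (647,268).

```bash
python3 -c "
from h import *
for z in(.05,.056,.06): print(px2w('scene',[340.7,247.3],z))"
```

```text
[[ 0.5645 -0.0554  0.05  ]]
[[ 0.5693 -0.0521  0.056 ]]
[[ 0.5726 -0.0498  0.06  ]]
```

Good agreement. I'll lower it.

```bash
python3 -m pendant '[[[0.2,0,2],[0,-0.05,0],0.4],[[0.2,0,3.8],[0,-0.07,0],0.4],[[0.1,0,5],[0,-0.05,0],0.4],[[0.1,0,6],[0,-0.035,0],0.4],[[0,0,6.7],[0,0,0],0.4],[[0,0,7.4],[0,0.03,0],0.4],[[-0.1,0,8],[0,0.052,0],0.4],[[-0.2,0,8.6],[0,0.075,0],0.4],[[-0.3,0,9.1],[0,0.095,0],0.4],[[-0.3,0,9.1],[0,0.095,0],0.4]]'
```

```text
time_s: 19.95
ee_pos: [0.5708, -0.0589, 0.0437]
eef_rot: [-0.035, 0.666, 0.745, 0.032]
ft_force: [0.2, 1.0, -5.6]
grip_width: 0.511
gripper_force: 60.0
```

```bash
python3 -m pendant '[[[0,0,0.3],[0,0.01,0],0.4],[[0,0,0.5],[0,0.01,0],0.4],[[0,0,0.5],[0,0.01,0],0.4]]'|grep -E "pos|ft";python3 -m pendant '[[[0,0,0.15],[0,0,0],0.4],[[0,0,0.15],[0,0,0],0.4],[[0,0,0.15],[0,0,0],0.4]]'|grep -E "pos|ft"
```

```text
ee_pos: [0.5708, -0.0583, 0.0391]
ft_force: [-0.4, -2.8, -4.7]
ee_pos: [0.5707, -0.058, 0.0376]
ft_force: [1.7, -3.2, -4.0]
```

```bash
python3 -m pendant '[[[0,0,0.2],[0,0,0],0.4],[[0,0,0.2],[0,0,0],0.4],[[0,0,0.2],[0,0,0],0.4]]'|grep -E "pos|ft";python3 -m pendant '[[[0,0,0.15],[0,0,0],0.4],[[0,0,0.15],[0,0,0],0.4],[[0,0,0.15],[0,0,0],0.4]]'|grep -E "pos|ft"
python3 -c "
from h import *
for c in('scene','top'):
  im=snap(c,'s8.png' if c=='scene' else None,(230,150,490,345),3)
  for q,z in [('stand_edge',.036),('fulcrum',0)]:
    for m in mark_of(c,q)[:1]: print(c,q,m['conf'],m['position'],px2w(c,m['position'],z)[0])
"
```

```text
ee_pos: [0.5709, -0.0581, 0.0374]
ft_force: [-9.2, -4.6, 16.5]
ee_pos: [0.571, -0.0581, 0.0374]
ft_force: [-18.1, -4.9, 32.4]
scene stand_edge 0.63 [440.3, 302.9] [0.5533 0.1683 0.036 ]
scene fulcrum 0.62 [403.8, 296.9] [0.5563 0.0968 0.    ]
top stand_edge 0.78 [207.0, 242.5] [0.5511 0.1611 0.036 ]
top fulcrum 0.52 [237.1, 241.6] [0.5596 0.1004 0.    ]
```

View pics/s8.png

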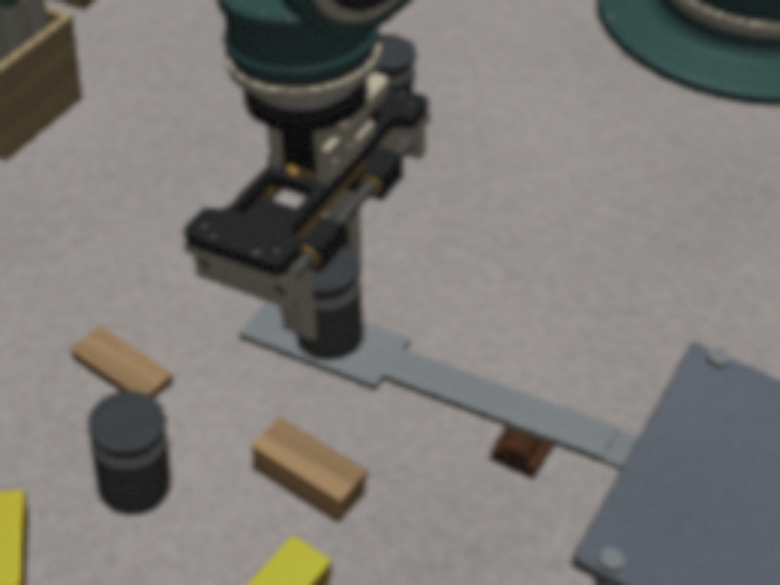

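The image shows the weight standing on the broad end at (330,330), with that end down on the table. The bar passes over the fulcrum at (522,450) and under the raised plate edge at (620,455). The pine block is at (310,470). I'll release.

```bash
python3 -m pendant '[[[0,0,-0.2],[0,0,0],0.4],[[0,0,-0.35],[0,0,0],0.4],[[0,0,-0.35],[0,0,0],0.56],[[0,0,-0.35],[0,0,0],0.62],[[0,0,-0.35],[0,0,0],0.64],[[0,0,-0.35],[0,0,0],0.64],[[0,0,-4],[0,0,0],0.64],[[0,0,-9],[0,-0.1,0],0.7],[[0,0,-11],[0,-0.1,0],0.7],[[0,0,-11],[0,-0.1,0],0.7]]'
python3 - <<'E'
from h import *
for z in (.25,.3,.38): print(z,px2w('top',[(140,237),(118,208),(135,208)],z)[:,:2].ravel(),px2w('scene',[(513,225),(527,152)],z)[:,:2].ravel())
for c in('scene','top'):
  im=snap(c)
  for q,z in [('stand_edge',.036),('fulcrum',0),('weight',.012),('bar_pad',.012),('block',0)]:
    for m in mark_of(c,q)[:3]: print(c,q,round(m['conf'],2),px2w(c,m['position'],z)[0])
rel([.6688,-.019,.05],tool(2.5))
E
```

```text
time_s: 23.0
ee_pos: [0.5723, -0.0691, 0.1445]
eef_rot: [-0.001, 0.666, 0.746, 0.003]
ft_force: [-0.2, -0.3, -1.3]
grip_width: 0.701
gripper_force: 0.0
0.25 [0.5311 0.2312 0.5818 0.2751 0.5826 0.2444] [0.5264 0.2302 0.32   0.1759]
0.3 [0.5246 0.2123 0.5721 0.2535 0.5729 0.2246] [0.5887 0.2389 0.4051 0.1906]
0.38 [0.5142 0.182  0.5567 0.2188 0.5573 0.1931] [0.6884 0.2529 0.5414 0.2142]
scene stand_edge 0.71 [0.5487 0.1685 0.036 ]
scene fulcrum 0.6 [0.5669 0.1002 0.    ]
scene weight 0.85 [ 0.3329 -0.1695  0.012 ]
scene weight 0.74 [ 0.7449 -0.0757  0.012 ]
scene weight 0.6 [ 0.5702 -0.0467  0.012 ]
scene bar_pad 0.48 [ 0.5665 -0.0539  0.012 ]
scene block 0.87 [ 0.8425 -0.1003  0.    ]
scene block 0.78 [0.763 0.049 0.   ]
scene block 0.73 [0.6684 0.0075 0.    ]
top stand_edge 0.58 [0.5477 0.1553 0.036 ]
top fulcrum 0.65 [0.562  0.0971 0.    ]
top weight 0.69 [ 0.3278 -0.1799  0.012 ]
top weight 0.43 [ 0.7444 -0.0712  0.012 ]
top bar_pad 0.89 [ 0.569  -0.0556  0.012 ]
top bar_pad 0.47 [0.5512 0.1669 0.012 ]
top block 0.69 [ 0.8337 -0.1059  0.    ]
top block 0.54 [0.7633 0.0386 0.    ]
top block 0.25 [ 0.7289 -0.2958  0.    ]
shift cm [ 3.85 10.19  9.37] turn [ 0.001 -0.005  0.068]
```

```bash
python3 - <<'E'
from h import *
R=tool(2,-12)
for z in (.05,.008): rel([.6688,-.0185,z],R)
E
```

```text
shift cm [ 3.9  10.2   9.37] turn [-0.007  0.204  0.077]
shift cm [ 3.88 10.19 13.57] turn [-0.007  0.204  0.077]
```

```bash
python3 -m pendant '[[[2,5,0],[0,0.1,0.04],0.58],[[3.9,10.2,3],[0,0.204,0.077],0.58],[[3.9,10.2,8],[0,0.204,0.077],0.58],[[3.9,10.2,11],[0,0.204,0.077],0.58],[[3.9,10.2,13.5],[0,0.204,0.077],0.58],[[3.9,10.2,13.5],[0,0.204,0.077],0.58],[[3.9,10.2,13.5],[0,0.204,0.077],0.58],[[3.9,10.2,13.5],[0,0.204,0.077],0.2],[[3.9,10.2,13.5],[0,0.204,0.077],0.2],[[3.9,10.2,13.5],[0,0.204,0.077],0.2],[[3.9,10.2,13.5],[0,0.204,0.077],0.2]]' 30
python3 - <<'E'
from h import *
p,Q=pose();R=tool(6.4,-12)
for c in('scene','top'):
  snap(c)
  for m in mark_of(c,'block')[:4]: print(c,round(m['conf'],2),px2w(c,m['position'],0)[0])
  for m in outline_of(c,'block')[:4]: print(c,round(m['conf'],2),m['extent'])
a=[(-.10,.068),(-.05,.068),(-.034,.064),(-.014,.057)]
for al,la in a: rel(E0+al*d+la*e+[0,0,p[2]+.004],R)
E
```

```text
time_s: 24.98
ee_pos: [0.6692, -0.0183, 0.0094]
eef_rot: [-0.077, 0.691, 0.715, 0.07]
ft_force: [-1.8, -0.2, 5.4]
grip_width: 0.319
gripper_force: 29.7
scene 0.98 [0.7614 0.0481 0.    ]
scene 0.63 [0.6692 0.0092 0.    ]
scene 0.6 [ 0.8361 -0.1104  0.    ]
scene 0.95 [300.1, 330.1, 342.0, 371.7]
scene 0.74 [219.7, 314.1, 239.0, 355.6]
scene 0.63 [321.4, 288.1, 353.2, 324.1]
top 0.64 [ 0.8319 -0.11    0.    ]
top 0.64 [257.2, 141.3, 270.6, 171.7]
top 0.52 [317.3, 111.5, 340.8, 128.6]
shift cm [ 8.5  -4.14  1.42] turn [ 0.01   0.    -0.076]
shift cm [13.38 -4.52  2.46] turn [ 0.01   0.    -0.076]
shift cm [14.91 -5.04  2.78] turn [ 0.01   0.    -0.076]
shift cm [16.8  -5.89  3.19] turn [ 0.01   0.    -0.076]
```

```bash
python3 -m pendant '[[[0,0,-0.5],[0,0,0],0.2],[[4,-2,0.4],[0,0,-0.04],0.2],[[8.5,-4.1,1.4],[0,0,-0.076],0.2],[[8.5,-4.1,1.4],[0,0,-0.076],0.2],[[11,-4.3,1.9],[0,0,-0.076],0.2],[[13.4,-4.5,2.4],[0,0,-0.076],0.2],[[13.4,-4.5,2.4],[0,0,-0.076],0.2],[[13.4,-4.5,2.4],[0,0,-0.076],0.2]]' 30
python3 - <<'E'
from h import *
p,Q=pose();R=tool(6.4,-12)
v=p-E0;print('along',v@d,'lat',v@e)
for c in('scene','top'):
  snap(c)
  for q,z in[('block',.004),('stand_edge',.036),('fulcrum',0)]:
    for m in mark_of(c,q)[:3]:
      w=px2w(c,m['position'],z)[0]-E0; print(c,q,round(m['conf'],2),'along',w@d,'lat',w@e)
for al,la in [(-.034,.064),(-.014,.057)]: rel(E0+al*d+la*e+[0,0,.012],R)
E
```

```text
time_s: 26.28
ee_pos: [0.6194, 0.1153, 0.0135]
eef_rot: [-0.075, 0.663, 0.741, 0.073]
ft_force: [-0.2, 0.6, -0.0]
grip_width: 0.322
gripper_force: 29.7
along -0.05063321491802462 lat 0.06816861355862915
scene block 0.94 along -0.02330535300588462 lat 0.0729694950618591
scene block 0.82 along -0.13252027874285288 lat 0.2048696441287953
scene block 0.69 along -0.2848040314100467 lat 0.2605411766498937
scene stand_edge 0.9 along 0.009534180653715496 lat 0.0042377377194565795
scene stand_edge 0.55 along -0.13242538681432575 lat 0.01599442016201594
scene fulcrum 0.43 along -0.06210787057543187 lat 0.002635801429227461
top block 0.74 along -0.29606201079693795 lat 0.25606136843221644
top block 0.66 along -0.023483125269704783 lat 0.06493346831894792
top block 0.53 along -0.13465452793728155 lat 0.19404137369794994
top stand_edge 0.6 along -0.00666604749793083 lat 0.22450417393202984
top fulcrum 0.67 along -0.21773335853027972 lat -0.0004274590533655115
top fulcrum 0.44 along -0.02134405340144053 lat 0.06537896555355475
shift cm [ 1.54 -0.4   0.47] turn [ 0.009  0.001 -0.   ]
shift cm [ 3.5  -1.11  0.88] turn [ 0.009  0.001 -0.   ]
```

```bash
python3 -m pendant '[[[0.8,-0.1,0.3],[0,0,0],0.2],[[1.5,-0.4,0.5],[0,0,0],0.2],[[2.2,-0.7,0.6],[0,0,0],0.2],[[2.9,-0.9,0.8],[0,0,0],0.2],[[3.5,-1.1,0.9],[0,0,0],0.2],[[3.5,-1.1,0.9],[0,0,0],0.2],[[3.5,-1.1,0.9],[0,0,0],0.2]]' 30
python3 - <<'E'
from h import *
p,Q=pose()
v=p-E0;print('along',v@d,'lat',v@e)
for c in('scene','top'):
  snap(c)
  for q,z in[('block',.004),('stand_edge',.036),('stand',0)]:
    for m in mark_of(c,q)[:2]:
      w=px2w(c,m['position'],z)[0]-E0; print(c,q,round(m['conf'],2),'along',w@d,'lat',w@e)
E
```

```text
time_s: 27.55
ee_pos: [0.6043, 0.1507, 0.0119]
eef_rot: [-0.075, 0.663, 0.741, 0.073]
ft_force: [-0.1, -0.1, -0.4]
grip_width: 0.321
gripper_force: 29.7
along -0.01374565104581786 lat 0.05711035418086276
scene block 0.75 along -0.29175260471769826 lat 0.2601635938091182
scene block 0.59 along -0.13518803745877742 lat 0.2056076591630141
scene stand_edge 0.7 along 0.008407993883116513 lat -0.0016962975254226228
scene stand 0.92 along 0.10270370156520443 lat -0.010937399788311295
top block 0.96 along -0.2916648515387813 lat 0.2519344109324581
top block 0.92 along -0.13810250268978538 lat 0.20007748869069023
top stand_edge 0.94 along 0.008195693870043918 lat 0.00739995782305445
top stand_edge 0.25 along -0.06840805153331503 lat 0.00692195834634363
top stand 0.61 along 0.10531343785066383 lat -0.003071981225391523
```

```bash
python3 -m pendant '[[[0.6,0,0.12],[0,0,0],0.2],[[0.53,0,0.35],[0,0,0],0.2],[[0.53,0,0.35],[0,0,0],0.2],[[0.53,0,0.35],[0,0,0],0.37],[[0.53,0,0.35],[0,0,0],0.37],[[0.53,0,0.35],[0,0,0],0.37],[[0.53,0,0.35],[0,0,0],0.37]]' 30
python3 - <<'E'
from h import *
p,Q=pose()
v=p-E0;print('along',v@d,'lat',v@e)
for c in('scene','top'):
  snap(c)
  for q in('block','offcut'):
   for m in outline_of(c,q)[:4]: print(c,q,round(m['conf'],2),np.round(m['extent']))
E
```

```text
time_s: 28.82
ee_pos: [0.6036, 0.1566, 0.0095]
eef_rot: [-0.075, 0.663, 0.741, 0.073]
ft_force: [-0.3, -0.1, 0.2]
grip_width: 0.37
gripper_force: 0.0
along -0.007810538149691673 lat 0.057081483700501756
scene block 0.59 [218. 313. 240. 353.]
scene block 0.56 [301. 333. 342. 373.]
scene offcut 0.74 [423. 154. 639. 399.]
scene offcut 0.65 [254. 256. 287. 284.]
top block 0.86 [256. 142. 272. 176.]
top block 0.75 [319. 111. 345. 141.]
top offcut 0.27 [295. 222. 320. 248.]
```

```bash
python3 -m pendant '[[[0,0,-3],[0,0,0],0.37],[[0,0,-8],[0,0,0],0.5],[[0,0,-13],[0,0,0],0.65],[[0,0,-13],[0,0,0],0.65],[[0,0,-13],[0,0,0],0.65]]' 30
python3 - <<'E'
from h import *
for c in('scene','top'):
  snap(c)
  for q,z in[('block',0),('stand_edge',.036),('weight',.012),('bar_pad',.012)]:
    for m in mark_of(c,q)[:3]:
      w=px2w(c,m['position'],z)[0]; print(c,q,round(m['conf'],2),w,'along',(w-E0)@d,'lat',(w-E0)@e)
R=tool(6.4,-6);rel([.5707,-.058,.0385],R);rel(np.array([.5707,-.058,.0385])-.085*R.as_matrix()[:,2],R)
E
```

```text
time_s: 29.75
ee_pos: [0.6052, 0.1297, 0.136]
eef_rot: [-0.075, 0.663, 0.741, 0.073]
ft_force: [-0.5, -0.7, 0.6]
grip_width: 0.649
gripper_force: 0.0
scene block 0.87 [0.763  0.0483 0.    ] along -0.1332145447036286 lat 0.2034391508996748
scene block 0.66 [ 0.839  -0.1057  0.    ] along -0.29472234180974605 lat 0.26175279506326576
scene block 0.57 [0.5998 0.1809 0.    ] along 0.01678713990126024 lat 0.05601219280041261
scene stand_edge 0.7 [0.5492 0.1657 0.036 ] along 0.007266685750426208 lat 0.004007293062526149
scene weight 0.86 [ 0.5812 -0.0489  0.012 ] along -0.20949207665488173 lat 0.01193819582379714
scene weight 0.69 [ 0.7426 -0.0763  0.012 ] along -0.25474398304162443 lat 0.16924585457673602
scene weight 0.59 [ 0.3412 -0.1655  0.012 ] along -0.29868425299825907 lat -0.23962187012168415
scene bar_pad 0.69 [ 0.5799 -0.058   0.012 ] along -0.21838969175142395 lat 0.00960412593025656
top block 0.83 [ 0.8335 -0.1062  0.    ] along -0.2945875835166258 lat 0.25623378601925617
top block 0.7 [0.5349 0.2605 0.    ] along 0.10308227943038087 lat 0.00044202337098831444
top block 0.7 [0.5582 0.0943 0.    ] along -0.06461034985500613 lat 0.004982551612711523
top stand_edge 0.64 [0.5502 0.1588 0.036 ] along 0.0003485220414062686 lat 0.004297725389210924
top weight 0.87 [ 0.5725 -0.0573  0.012 ] along -0.21691892185676584 lat 0.0023465947379910437
top weight 0.87 [ 0.7377 -0.0781  0.012 ] along -0.25595795682811556 lat 0.1642032078669285
top weight 0.68 [ 0.3237 -0.1813  0.012 ] along -0.31238468785909446 lat -0.2587077112642108
top bar_pad 0.89 [ 0.571  -0.0607  0.012 ] along -0.22016692062712048 lat 0.0004777908220922611
shift cm [-19.91  -5.59   5.75] turn [ 0.009 -0.104 -0.   ]
shift cm [-19.02  -5.52  -2.71] turn [ 0.009 -0.104 -0.   ]
```

```bash
python3 -m pendant '[[[-6,-2,-2.7],[0,0,0],0.7],[[-12,-4,-2.7],[0,-0.05,0],0.7],[[-19,-5.5,-2.7],[0,-0.104,0],0.7],[[-19,-5.5,-2.7],[0,-0.104,0],0.7],[[-19,-5.5,-2.7],[0,-0.104,0],0.7],[[-19.5,-5.6,1.5],[0,-0.104,0],0.7],[[-19.9,-5.6,5.6],[0,-0.104,0],0.7],[[-19.9,-5.6,5.6],[0,-0.104,0],0.7],[[-19.9,-5.6,5.6],[0,-0.104,0],0.4],[[-19.9,-5.6,5.6],[0,-0.104,0],0.4],[[-19.9,-5.6,5.6],[0,-0.104,0],0.4],[[-19.9,-5.6,5.6],[0,-0.104,0],0.4]]' 60
```

```text
time_s: 31.75
ee_pos: [0.5715, -0.0584, 0.0422]
eef_rot: [-0.035, 0.666, 0.744, 0.039]
ft_force: [-2.6, 1.2, 7.2]
grip_width: 0.508
gripper_force: 59.9
```

```bash
python3 -m pendant '[[[0,0,-0.3],[0,0,0],0.4],[[0,0,-0.7],[0,0,0],0.4],[[0,0,-1.1],[0,-0.02,0],0.4],[[0,0,-1.5],[0,-0.04,0],0.4],[[0,0,-1.9],[0,-0.06,0],0.4],[[0,0,-2.3],[0,-0.08,0],0.4],[[0,0,-3],[0,-0.1,0],0.4],[[0,0,-5],[0,-0.1,0],0.4],[[0,0,-8],[0,-0.1,0],0.4],[[0,0,-8],[0,-0.1,0],0.4],[[0,0,-8],[0,-0.1,0],0.4]]' 60
python3 - <<'E'
from h import *
for c in('scene','top'):
  snap(c)
  for q,z in[('block',0),('stand_edge',.026),('bar_pad',.028),('fulcrum',0),('stand',0)]:
    for m in mark_of(c,q)[:3]:
      w=px2w(c,m['position'],z)[0]; print(c,q,round(m['conf'],2),w,'along',(w-E0)@d,'lat',(w-E0)@e)
rel([.556,-.2545,.036],tool(6.4))
E
```

```text
time_s: 33.12
ee_pos: [0.5707, -0.0667, 0.1191]
eef_rot: [0.001, 0.667, 0.745, 0.005]
ft_force: [0.1, 0.3, -9.8]
grip_width: 0.509
gripper_force: 59.9
scene block 0.7 [0.604  0.1791 0.    ] along 0.014484516378966986 lat 0.060011357759951825
scene block 0.69 [0.7819 0.1885 0.    ] along 0.004060449341481212 lat 0.2378238764965237
scene block 0.67 [0.7612 0.0477 0.    ] along -0.13357770752791986 lat 0.20153343685232825
scene stand_edge 0.85 [0.544  0.1655 0.026 ] along 0.007675200485474369 lat -0.0011295310804626114
scene bar_pad 0.7 [ 0.5811 -0.0539  0.028 ] along -0.2145131050572311 lat 0.011224341921151907
scene fulcrum 0.66 [0.559  0.0938 0.    ] along -0.06522017530632747 lat 0.0057755638051070765
scene fulcrum 0.64 [ 0.4917 -0.1259 -0.    ] along -0.2761146694559997 lat -0.08562275041876893
scene fulcrum 0.33 [0.7795 0.1864 0.    ] along 0.0022102667334439954 lat 0.23524460722678858
scene stand 0.96 [0.5255 0.2608 0.    ] along 0.10447801465854648 lat -0.008916153919635381
top block 0.88 [ 0.8364 -0.1111  0.    ] along -0.2997954154443685 lat 0.25856833585163297
top block 0.87 [0.759  0.0443 0.    ] along -0.13671276719297212 lat 0.19904085919113304
top block 0.54 [0.6028 0.1852 0.    ] along 0.020676227436731184 lat 0.05949572729523751
top stand_edge 0.63 [0.5515 0.1591 0.026 ] along 0.0004548975083894742 lat 0.005591605128345007
top stand_edge 0.37 [0.5335 0.2485 0.026 ] along 0.09134253702437546 lat -0.0023138066357514496
top fulcrum 0.56 [0.5621 0.1001 0.    ] along -0.05938481251862751 lat 0.00957373813500538
top fulcrum 0.35 [ 0.5292 -0.4681  0.    ] along -0.6203608472955372 lat -0.0864824503992866
top stand 0.82 [0.5392 0.258  0.    ] along 0.10013803674686647 lat 0.004363194147614853
shift cm [-18.54  -3.62   8.25] turn [ 0.009 -0.005 -0.002]
```

Everything is consistent. I'll set the weight on the table where it first stood, keeping the tool yaw so it stands flat.

```bash
python3 -m pendant '[[[-6,-1.2,0],[0,0,0],0.4],[[-12,-2.4,0],[0,0,0],0.4],[[-18.5,-3.6,3],[0.009,-0.005,0],0.4],[[-18.5,-3.6,6.5],[0.009,-0.005,0],0.4],[[-18.5,-3.6,8],[0.009,-0.005,0],0.4],[[-18.5,-3.6,8],[0.009,-0.005,0],0.4],[[-18.5,-3.6,8.3],[0.009,-0.005,0],0.4],[[-18.5,-3.6,8.3],[0.009,-0.005,0],0.4],[[-18.5,-3.6,8.3],[0.009,-0.005,0],0.4]]' 60 | grep -E "pos|ft"; python3 -m pendant '[[[0,0,0.2],[0,0,0],0.4],[[0,0,0.2],[0,0,0],0.4],[[0,0,0.2],[0,0,0],0.4]]' | grep -E "pos|ft";python3 -m pendant '[[[0,0,0.2],[0,0,0],0.4],[[0,0,0.2],[0,0,0],0.4],[[0,0,0.2],[0,0,0],0.4]]' | grep -E "pos|ft"
```

```text
ee_pos: [0.5566, -0.2539, 0.0364]
ft_force: [0.7, 0.4, -7.8]
ee_pos: [0.5562, -0.254, 0.0335]
ft_force: [0.1, -0.3, -8.9]
ee_pos: [0.5562, -0.254, 0.0315]
ft_force: [0.4, 0.7, -8.6]
```

```bash
python3 -m pendant '[[[0,0,0.15],[0,0,0],0.4],[[0,0,0.15],[0,0,0],0.4],[[0,0,0.15],[0,0,0],0.4]]' | grep -E "pos|ft"; python3 -m pendant '[[[0,0,0.1],[0,0,0],0.4],[[0,0,0.1],[0,0,0],0.4],[[0,0,0.1],[0,0,0],0.4]]' | grep -E "pos|ft"
```

```text
ee_pos: [0.5563, -0.2542, 0.0308]
ft_force: [-5.4, 2.3, 3.6]
ee_pos: [0.5564, -0.2543, 0.0307]
ft_force: [-10.3, 1.9, 14.0]
```

```bash
python3 -m pendant '[[[0,0,-0.3],[0,0,0],0.4],[[0,0,-0.3],[0,0,0],0.56],[[0,0,-0.3],[0,0,0],0.64],[[0,0,-0.3],[0,0,0],0.66],[[0,0,-3],[0,0,0],0.66],[[0,0,-8],[0,0,0],0.66],[[0,0,-11],[0,0,0],0.66],[[0,0,-11],[0,0,0],0.66]]'
python3 - <<'E'
from h import *
from scipy.optimize import least_squares
o={}
for q in ['bar_pad','weight']:
  for c in('scene','top'):
    snap(c)
    for m in mark_of(c,q)[:3]:
      print(c,q,round(m['conf'],2),np.round(m['position'],1),px2w(c,m['position'],.028 if q=='bar_pad' else 0)[0])
      if (c,q) not in o:o[c,q]=m['position']
s=least_squares(lambda X:np.r_[w2px('top',X)[0]-o['top','bar_pad'],w2px('scene',X)[0]-o['scene','bar_pad']],[.57,-.06,.03],x_scale=.01);print('pad 3d',s.x,s.fun)
R=tool(6.4,0);rel(E0-.125*d+.002*e+[0,0,.08],R)
E
```

```text
time_s: 37.35
ee_pos: [0.5572, -0.2545, 0.1418]
eef_rot: [0.002, 0.667, 0.745, 0.0]
ft_force: [0.2, 0.0, -0.5]
grip_width: 0.658
gripper_force: 0.0
scene bar_pad 0.55 [337.2 259.1] [ 0.5785 -0.053   0.028 ]
scene bar_pad 0.51 [222.  186.2] [ 0.5608 -0.4196  0.028 ]
top bar_pad 0.94 [307.7 238. ] [ 0.5688 -0.0609  0.028 ]
scene weight 0.93 [274.8 225.5] [ 0.563  -0.2445  0.    ]
scene weight 0.93 [362.2 186.9] [ 0.3177 -0.1693 -0.    ]
scene weight 0.57 [273.8 309.1] [ 0.7391 -0.0843  0.    ]
top weight 0.79 [315.5 164.9] [ 0.7458 -0.0736  0.    ]
top weight 0.55 [393.3 246.8] [ 0.5582 -0.2568  0.    ]
top weight 0.55 [347.  193.2] [ 0.6802 -0.1485  0.    ]
pad 3d [ 0.57   -0.06    0.0162] [-0.3428  0.198  -0.3651 -0.0488]
shift cm [28.55  3.76  5.83] turn [-0.001 -0.    -0.002]
```

```bash
cat > barfit.py <<'E'
from h import *
from scipy.optimize import minimize
M={}
for c in('scene','top'):
    snap(c)
    for m in outline_of(c,'bar'):
        x=m['extent']; t=w2px(c,E0-.21*d+[0,0,.02])[0]
        if x[0]-5<t[0]<x[2]+5 and x[1]-5<t[1]<x[3]+5: M[c]=m['region'];print(c,m['conf'],np.round(x));break
S=8
def render(c,v):
    t,lat,yaw,pt=v   # tip along, lat at fulcrum, yaw off(deg), pitch(deg)
    R=tool(yw+yaw,pt); th=np.radians(pt); zr=.006+.016/np.cos(th)
    O=F0+[0,0,zr]; O=O+e*(lat-(F0-E0)@e); s=t-(F0-E0)@d   # O: point on underside over ridge; s: dist to tip
    im=np.zeros((480,640),np.uint8)
    for y0,y1,w in[(-.132,-.022,.025),(-.022,.143,.014)]:
        P=[O+R.apply([s+(yy-.168),ww,-zz]) for yy in(y0,y1) for ww in(-w,w) for zz in(0,.006)]
        cv2.fillConvexPoly(im,cv2.convexHull((w2px(c,P)*S).astype(np.int32)),1,shift=3)
    return im
W=sum(1 for _ in M)
def cost(v):
    r=0
    for c,m in M.items():
        a=render(c,v).astype(bool); r+=1-(a&m).sum()/(a|m).sum()
    return r/len(M)
best=None
for p0 in(-6,-2,2,8):
    s=minimize(cost,[.025,.002,0,p0],method='Nelder-Mead',options=dict(initial_simplex=np.array([[.025,.002,0,p0],[.032,.002,0,p0],[.025,.008,0,p0],[.025,.002,3,p0],[.025,.002,0,p0+3]]),maxiter=150))
    print(p0,s.x,s.fun)
E
python3 barfit.py
```

```text
scene 0.82 [311. 241. 442. 307.]
top 0.77 [205. 224. 331. 251.]
-6 [ 0.0275 -0.0004  0.0478 -0.4728] 0.05982369071930754
-2 [ 0.0277 -0.0004  0.0196 -0.3613] 0.06046636424115842
2 [ 0.0281 -0.0006  0.3487 -0.1417] 0.06040582591841587
8 [ 0.0284 -0.0005  0.2453 -0.0559] 0.06160986394087353
```

```bash
python3 -m pendant '[[[6,1,0],[0,0,0],0.6],[[12,2,0],[0,0,0],0.6],[[18,3,0],[0,0,0],0.6],[[24,3.5,0],[0,0,0],0.6],[[28.6,3.5,4],[0,0,0],0.6],[[28.6,3.5,7],[0,0,0],0.6],[[28.6,3.5,7],[0,0,0],0.6],[[28.6,3.5,7],[0,0,0],0.6]]'
python3 -c "
from h import *
rel(E0-.125*d-.0005*e+[0,0,.019],tool(6.4))"
```

```text
time_s: 38.95
ee_pos: [0.5602, 0.0337, 0.0704]
eef_rot: [0.0, 0.667, 0.745, 0.0]
ft_force: [0.5, -0.2, 1.1]
grip_width: 0.599
gripper_force: 0.0
shift cm [ 0.02 -0.08  5.14] turn [ 0.001  0.    -0.002]
```

```bash
python3 -m pendant '[[[0,-0.1,2.5],[0,0,0],0.6],[[0,-0.1,5.1],[0,0,0],0.6],[[0,-0.1,5.1],[0,0,0],0.6],[[0,-0.1,5.1],[0,0,0],0.2],[[0,-0.1,5.1],[0,0,0],0.2],[[0,-0.1,5.1],[0,0,0],0.2],[[0,-0.1,5.1],[0,0,0],0.2]]' 60
```

```text
time_s: 39.83
ee_pos: [0.5591, 0.0339, 0.0188]
eef_rot: [0.001, 0.667, 0.745, 0.0]
ft_force: [1.5, -1.1, 5.2]
grip_width: 0.288
gripper_force: 60.0
```

```bash
python3 -m pendant '[[[0,0,-0.15],[0,-0.02,0],0.2],[[0,0,-0.3],[0,-0.035,0],0.2],[[0,0,-0.3],[0,-0.035,0],0.2],[[-1,0,-0.33],[0,-0.035,0],0.2],[[-2,0,-0.37],[0,-0.035,0],0.2],[[-3,0,-0.4],[0,-0.035,0],0.2],[[-4.2,0,-0.45],[0,-0.035,0],0.2],[[-5.4,0,-0.49],[0,-0.035,0],0.2],[[-6.7,0,-0.53],[0,-0.035,0],0.2],[[-8,0,-0.58],[0,-0.035,0],0.2],[[-8,0,-0.58],[0,-0.035,0],0.2],[[-8,0,-0.58],[0,-0.035,0],0.2]]' 60
python3 - <<'E'
from h import *
for c in('scene','top'):
  snap(c)
  for q,z in[('block',0),('stand_edge',.026),('bar_tip',.022),('fulcrum',0),('stand',0)]:
    for m in mark_of(c,q)[:3]:
      w=px2w(c,m['position'],z)[0]; print(c,q,round(m['conf'],2),'along',(w-E0)@d,'lat',(w-E0)@e)
for z in(.11,.006): rel([.4535,-.1685,z],tool(7))
E
```

```text
time_s: 41.32
ee_pos: [0.5673, -0.0455, 0.0237]
eef_rot: [0.013, 0.667, 0.745, -0.012]
ft_force: [0.0, 0.3, -3.9]
grip_width: 0.287
gripper_force: 60.0
scene block 0.8 along -0.13643859767576855 lat 0.2000028497999014
scene block 0.79 along 0.01871000934553549 lat 0.056853388440573804
scene block 0.58 along -0.29481838784224657 lat 0.26080078949991087
scene stand_edge 0.73 along -0.21831917271515522 lat 0.0010795289711891844
scene stand_edge 0.55 along 0.00507560541878498 lat 0.002449775977103004
scene bar_tip 0.7 along -0.05169722264053995 lat -0.0077435720326600194
scene fulcrum 0.5 along -0.057364090513346365 lat 0.011094404801444208
scene stand 0.75 along 0.10602355098796644 lat -0.00031937083964912565
scene stand 0.52 along -0.3062859732306599 lat -0.022654370862609543
top block 0.73 along -0.29290542375537587 lat 0.2533724671117205
top block 0.69 along 0.017479708612560298 lat 0.053843296395105066
top stand_edge 0.76 along -0.008159434249771906 lat 0.007141554002039368
top fulcrum 0.55 along -0.062146273613192894 lat -0.005201707315496767
top stand 0.85 along 0.10218750228948167 lat -0.000323789454785171
shift cm [-11.27 -12.67  -8.23] turn [-0.     0.035 -0.012]
shift cm [-10.9  -12.67   2.16] turn [-0.     0.035 -0.012]
```

```bash
python3 -m pendant '[[[0,0,-4],[0,0,0],0.2],[[0,0,-8.2],[0,0,0],0.2],[[-4,-4,-8.2],[0,0.035,0],0.2],[[-8,-9,-8.2],[0,0.035,-0.012],0.2],[[-11.2,-12.7,-7],[0,0.035,-0.012],0.2],[[-11.2,-12.7,-2],[0,0.035,-0.012],0.2],[[-10.9,-12.7,1.5],[0,0.035,-0.012],0.2],[[-10.9,-12.7,2.5],[0,0.035,-0.012],0.2],[[-10.9,-12.7,2.5],[0,0.035,-0.012],0.2],[[-10.9,-12.7,2.5],[0,0.035,-0.012],0.2]]' 60
```

```text
time_s: 43.18
ee_pos: [0.4541, -0.1689, 0.0043]
eef_rot: [0.001, 0.663, 0.749, 0.0]
ft_force: [-0.1, -0.1, -4.7]
grip_width: 0.289
gripper_force: 60.0
```

Next I'll lower 2 mm, release and retreat upwards.

```bash
python3 -m pendant '[[[0,0,0.2],[0,0,0],0.2],[[0,0,0.2],[0,0,0],0.2],[[0,0,0.2],[0,0,0],0.35],[[0,0,0.2],[0,0,0],0.45],[[0,0,0.2],[0,0,0],0.5],[[0,0,0.2],[0,0,0],0.5],[[0,0,-5],[0,0,0],0.5],[[0,0,-11],[0,0,0],0.5],[[-5,0,-16],[0,0,0],0.5],[[-10,0,-16],[0,0,0],0.5],[[-10,0,-16],[0,0,0],0.5],[[-10,0,-16],[0,0,0],0.5]]'
python3 - <<'E'
from h import *
for c in('scene','top'):
  snap(c)
  for q,z in[('block',0),('stand_edge',.026),('bar_tip',0),('bar_pad',.006),('fulcrum',0),('stand',0),('weight',0),('offcut',0),('tape',0),('markers',0),('brushpot',0)]:
    for m in mark_of(c,q)[:4]:
      if m['conf']>.5:
        w=px2w(c,m['position'],z)[0]; print(c,q,round(m['conf'],2),w[:2],'al/lat',(w-E0)@d,(w-E0)@e)
# expected top/bottom silhouette of the level plate against the stand outline
for z0,n in((.026,'level'),):
  P=[E0+a*e+b*d+[0,0,z] for a in(-.1,.1) for b in(0,.2) for z in(z0,z0+.012)]
  print(np.round(w2px('scene',P)[[0,1,4,5]],1).tolist())
r=outline_of('scene','stand')
snap('scene'); r=outline_of('scene','stand')[0]; k=r['region']; rows,cols=np.where(k[240:]); print('leftmost',cols.min(),rows[cols.argmin()]+240,'extent',r['extent'])
E
```

```text
time_s: 44.68
ee_pos: [0.4651, -0.2676, 0.1621]
eef_rot: [-0.001, 0.663, 0.749, -0.0]
ft_force: [-0.9, 1.4, -0.6]
grip_width: 0.503
gripper_force: 0.0
scene block 0.78 [0.7592 0.0496] al/lat -0.13153675545390056 0.19977163239778237
scene block 0.7 [ 0.8398 -0.0993] al/lat -0.2884101774905531 0.2632951741465955
scene stand_edge 0.93 [0.5455 0.1652] al/lat 0.007221977308336544 0.00026830063404531394
scene bar_tip 0.75 [ 0.4289 -0.0229] al/lat -0.1666808488776638 -0.13656931784076087
scene bar_pad 0.92 [ 0.4703 -0.2507] al/lat -0.39768757947851086 -0.12078118484176341
scene bar_pad 0.62 [0.5425 0.2615] al/lat 0.10328010415875358 0.008096322176431123
scene fulcrum 0.64 [0.5638 0.0958] al/lat -0.06378201964591874 0.010751356164701407
scene weight 0.87 [ 0.7401 -0.0798] al/lat -0.25791615546409563 0.16635060386970787
scene weight 0.86 [ 0.3301 -0.1743] al/lat -0.30613528088695524 -0.2515812504368332
scene weight 0.79 [ 0.5621 -0.2548] al/lat -0.41206924462848554 -0.030012388846887332
scene offcut 0.89 [ 0.672  -0.1548] al/lat -0.32490577847591345 0.090315663804417
scene tape 0.84 [0.7821 0
[... 788 characters left out ...]
33707701397155
top stand 0.77 [0.5301 0.2525] al/lat 0.09568128703322158 -0.005238344019599651
top weight 0.86 [ 0.7392 -0.081 ] al/lat -0.2590515623257284 0.1653689765517798
top weight 0.79 [ 0.5612 -0.2577] al/lat -0.41482065042472405 -0.031201187950546935
top offcut 0.93 [ 0.6797 -0.1478] al/lat -0.3187996575080997 0.09879641651083812
top tape 0.76 [0.7826 0.1931] al/lat 0.00848724109686936 0.23900331911742037
top brushpot 0.77 [ 0.7289 -0.2949] al/lat -0.47044629466274 0.13122855658405996
top brushpot 0.68 [ 0.4269 -0.0185] al/lat -0.16216356623047748 -0.13802002141385905
[[454.7, 267.6], [456.0, 263.7], [414.9, 339.4], [415.9, 335.6]]
leftmost 419 338 extent [419.0, 150.9, 640.0, 396.7]
```

```bash
python3 -c "
from rig import workorder
print(workorder.hand_in())"
```

```text
the job is handed in; nothing more can be done
None
```

The job is handed in at about 45 s of the 72 s limit. By my camera measurements the stand is level on the thicker block, which sits about 50 mm under the edge; the weight is back on the table, the bar is drawn out and laid clear, and the bystanders show no movement. No verdict came back at hand-in.

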